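# Change the cartridges of a laundry dosing station

## Task

Change the detergent cartridges in the dosing station: lift the red ratchet pawl right back until it stays open, draw the toothed hold-down bar fully out by its orange handle, stand every spent grey cartridge upright in the blue returns tray, and seat every fresh green cartridge fully down over the pegs of a bay. Then slide the bar fully home again over the cartridges and drop the pawl back into its teeth, leaving the soap bottle, cup and jar where they are.

Things in the scene. Friction and masses are not known exactly. Their poses are not given: they have to be found in the camera images.
- station: Grey dosing station fixed on the worktop; origin: underside. Deck 120 (x) by 290 mm (y), top 20 mm above the worktop. Three bays in a row along y take one cartridge each, any in any bay. At the +y end (y = 100 mm) a guide carries the toothed bar and the pawl. x points roughly away from the robot; the bar is withdrawn towards -x.
- bay0 (a point): Middle of bay 0 on the deck, 20 mm above the worktop (station y = -104 mm); axes are the station's. Two steel pegs, 16 mm diameter, 18 mm high, tapered tips, stand at x = +24 and -24 mm. A seated cartridge has its underside on the deck, its x along the station's x (either way round) and its centre 55 mm above this point.
- bay1 (a point): Middle of bay 1 on the deck, 20 mm above the worktop (station y = -32 mm); axes are the station's. Two steel pegs, 16 mm diameter, 18 mm high, tapered tips, stand at x = +24 and -24 mm. A seated cartridge has its underside on the deck, its x along the station's x (either way round) and its centre 55 mm above this point.
- bay2 (a point): Middle of bay 2 on the deck, 20 mm above the worktop (station y = 40 mm); axes are the station's. Two steel pegs, 16 mm diameter, 18 mm high, tapered tips, stand at x = +24 and -24 mm. A seated cartridge has its underside on the deck, its x along the station's x (either way round) and its centre 55 mm above this point.
- bar (a joint): Toothed bar with hold-down rail, slides along the station's x: 0 = home, 0.060 m = fully out towards -x. About 3 N friction, stays where left. Home, its cross rail (22 mm wide, underside 94 mm above the worktop, 28 mm to -x of the bay middles) lies 4 mm over the shoulders of seated cartridges; out, it is clear of them. Pawl down: the teeth let it slide in, not out.
- bar_handle (a point): Grip centre of the orange upright handle post on the bar: 20 x 20 mm, from 98 to 151 mm above the worktop, this point at 130 mm; moves with the bar. Axes are the station's. Best pinched from above across the station's y; the rail beside it is lower than 103 mm.
- pawl (a joint): Red ratchet pawl over the bar, hinged about the station's y: 0 = down in the teeth, 1.8 rad = thrown right back to its stop. Let go below about 1.2 rad it falls shut by its own weight; beyond about 1.6 rad it stays open. It turns almost freely (a few hundredths of a N m).
- pawl_hinge (a point): Point on the pawl's hinge axis, 106 mm above the worktop; the axis runs along the station's y, whose axes this point shares.
- pawl_knob (a point): Centre of the red knob at the pawl's end: cylinder 18 mm diameter, 24 mm long, axis along the station's y. Pawl down: 60 mm to the station's +x of the hinge and 16 mm above it; lifted, it goes up and over towards -x on a 62 mm arc. Pinched on its two ends from above it turns freely in the fingers. Under it runs the bar, 24 mm wide, tooth tips at 106 mm.
- fresh0_c (a point): Fresh: green, white fin, 0.3-0.5 kg, at the robot's right; 2 or 3 present. 84 x 60 mm weighted foot (long side along x), 70 mm high body, on top a centred fin to grip: 18 mm thick (x), 44 mm long (y), 42 mm high; 110 mm high in all. Underside: two square sockets 22 mm wide, 22 mm deep, at x = +24 and -24 mm. This point: its centre, 55 mm above the underside, 34 mm below the fin's middle.
- fresh1_c (a point): Fresh: green, white fin, 0.3-0.5 kg, at the robot's right; 2 or 3 present. 84 x 60 mm weighted foot (long side along x), 70 mm high body, on top a centred fin to grip: 18 mm thick (x), 44 mm long (y), 42 mm high; 110 mm high in all. Underside: two square sockets 22 mm wide, 22 mm deep, at x = +24 and -24 mm. This point: its centre, 55 mm above the underside, 34 mm below the fin's middle.
- fresh2_c (a point): Fresh: green, white fin, 0.3-0.5 kg, at the robot's right; 2 or 3 present. 84 x 60 mm weighted foot (long side along x), 70 mm high body, on top a centred fin to grip: 18 mm thick (x), 44 mm long (y), 42 mm high; 110 mm high in all. Underside: two square sockets 22 mm wide, 22 mm deep, at x = +24 and -24 mm. This point: its centre, 55 mm above the underside, 34 mm below the fin's middle.
- spent0_c (a point): Spent: grey, black fin, 0.15-0.25 kg, in a bay; 1 or 2 present. 84 x 60 mm weighted foot (long side along x), 70 mm high body, on top a centred fin to grip: 18 mm thick (x), 44 mm long (y), 42 mm high; 110 mm high in all. Underside: two square sockets 22 mm wide, 22 mm deep, at x = +24 and -24 mm. This point: its centre, 55 mm above the underside, 34 mm below the fin's middle.
- spent1_c (a point): Spent: grey, black fin, 0.15-0.25 kg, in a bay; 1 or 2 present. 84 x 60 mm weighted foot (long side along x), 70 mm high body, on top a centred fin to grip: 18 mm thick (x), 44 mm long (y), 42 mm high; 110 mm high in all. Underside: two square sockets 22 mm wide, 22 mm deep, at x = +24 and -24 mm. This point: its centre, 55 mm above the underside, 34 mm below the fin's middle.
- tray: Blue open returns tray fixed on the worktop at the robot's left, 165 mm (x) by 205 mm (y), 45 mm high, walls and floor 5 mm thick; origin: centre of its underside. Two cartridges stand in it side by side along its y.
- soap: Amber soap bottle, 60 mm diameter, 150 mm high, standing; origin: centre of its underside. Leave alone.
- cup: Blue ceramic cup, 76 mm diameter, 95 mm high; origin: centre of its underside. Leave alone.
- jar: White jar with wooden lid, 76 mm diameter, 90 mm high; origin: centre of its underside. Leave alone.
There are look-alikes about, which are no part of the job. Leave any purple look-alike of the part that bears spent1_c alone.

How it is judged (in metres and radians):
On the way, in this order (a step that is already met when the one before it is completed fails the run):
1. the pawl is lifted right back (value of joint pawl above 1.4 rad), for 0.2 s.
2. the toothed bar is drawn fully out (value of joint bar above 0.055 m), for 0.2 s.
3. every spent cartridge stands in the tray and every fresh one is seated in a bay ((horizontal distance between fresh0_c and bay0 below 0.008 m or horizontal distance between fresh0_c and bay1 below 0.008 m or horizontal distance between fresh0_c and bay2 below 0.008 m) and z of each of fresh0_c, fresh1_c, fresh2_c in the frame of station below 0.08 m and angle between each of fresh0_c, fresh1_c, fresh2_c's own z axis and vertical below 0.08 rad and (horizontal distance between fresh1_c and bay0 below 0.008 m or horizontal distance between fresh1_c and bay1 below 0.008 m or horizontal distance between fresh1_c and bay2 below 0.008 m) and (horizontal distance between fresh2_c and bay0 below 0.008 m or horizontal distance between fresh2_c and bay1 below 0.008 m or horizontal distance between fresh2_c and bay2 below 0.008 m) and x of spent0_c in the frame of tray between -0.08 and 0.08 m and y of spent0_c in the frame of tray between -0.1 and 0.1 m and z of each of spent0_c, spent1_c in the frame of tray below 0.068 m and angle between each of spent0_c, spent1_c's own z axis and vertical below 0.12 rad and x of spent1_c in the frame of tray between -0.08 and 0.08 m and y of spent1_c in the frame of tray between -0.1 and 0.1 m), for 0.2 s.
4. the bar is fully home (value of joint bar below 0.005 m), for 0.2 s.
At the end, for the whole second after the job is handed in: Every fresh cartridge is seated in a bay (within 8 mm of the bay's middle, underside within 5 mm of the deck, upright), every spent one stands upright on the tray's floor, the bar is within 5 mm of fully home and the pawl is down in the teeth (below 0.12 rad) (all of step 3 and value of joint bar below 0.005 m and value of joint pawl below 0.12 rad); the robot touches nothing.
It fails at once if the soap is moved by more than 30 mm or tipped (distance of soap from where it was at the start of the episode above 0.03 m or angle between soap's own z axis and vertical above 0.3 rad).
It fails at once if the cup is moved by more than 30 mm or tipped (distance of cup from where it was at the start of the episode above 0.03 m or angle between cup's own z axis and vertical above 0.3 rad).
It fails at once if the jar is moved by more than 30 mm or tipped (distance of jar from where it was at the start of the episode above 0.03 m or angle between jar's own z axis and vertical above 0.3 rad).
Of spent0, spent1 only 1 to 2 are there at a start; the rules pass over those that are not, and their reading is None.
Of fresh0, fresh1, fresh2 only 2 to 3 are there at a start; the rules pass over those that are not, and their reading is None.
At some moment in a run one of fresh0, fresh1, fresh2 may be knocked a few centimetres aside while the robot is not near it.
It also fails if it takes over 208 s, if anything falls off the work surface, if the arm or the gripper's body presses on something with over 40 N, if the wrist force passes 120 N, or if a joint passes its speed limit or range.

## Robot

A 7-joint arm with a two-finger parallel gripper is mounted at the origin on the work surface. World frame = base frame: x ahead of the robot, y to its left, z up, the work surface at z = 0. Lengths are in m, angles in degrees, forces in N, time in s.
With the tool pointing down it reaches from about 0.425 to 0.875 m from the base axis. Payload 4.7 kg.
Tool frame: the origin (TCP) lies midway between the tips of the shut fingers; the grasp point (between the pads) lies env.grip_point_offset behind it (env.grip_point_offset is the distance from the TCP to the grasp point, in m); z points along the fingers, y is the line along which they close (so a half turn about z gives the same grasp; the last joint's range is limited). The gripper opens to 87 mm and grips with 3 to 60 N. Pads are 19 mm wide; open, the fingers measure 117 mm over their backs; the gripper's body (75 mm by 190 mm) begins 51 mm behind the grasp point.
Start: joints at [72.485, 18.392, -4.016, 83.108, 1.295, 78.541, -3.26], TCP at [0.204, -0.617, 0.223] pointing down, gripper open.
Joint ranges: [-163.93, 163.93], [-17.29, 119.83], [-79.2, 71.16], [3.27, 140.29], [-89.18, 269.18], [5.43, 117.66], [-154.24, 154.24]. Speed limits (degrees/s): [147.25, 147.25, 180, 180, 180, 180, 180].

## Interface

Orientations are given as [roll, pitch, yaw] about the fixed x, y, z axes, in that order (R = Rz(yaw) Ry(pitch) Rx(roll)).
In Python, from cell import env gives the robot as it stands.
- The arm moves only by the shell command python3 -m creep 'ROWS' [FORCE]. ROWS is a JSON object of lists of equal length, an entry for each row: "translation": the shift along the tool's x, y, z in units of 0.08 m (1.0 is 0.08 m), a list of three; "turn": the turn, a rotation vector about the tool's x, y, z in units of 180 degrees (1.0 is 180 degrees), a list of three; "grip": the opening, from 0 (shut) to 1 (fully open). In form: {"translation": [[x, y, z], ...], "turn": [[ax, ay, az], ...], "grip": [grip, ...]}. A call has 1 to 5 rows; each row shifts and turns the commanded pose from where the row before left it, along the tool's axes as they then stand; what a row does not reach is not made up. A row lasts 1/8 s, in which the tool goes at most 62.5 mm and 10.7 degrees, less where a joint would pass 70% of its speed; a pose out of reach is approached as far as the arm can. A call with a number of a shift or a turn outside -1 to 1 is refused whole. A call with a gripper value outside its range is refused whole. The fingers move at their own pace and stop on an object; FORCE is the grip in N (left out, the last holds). Time passes only in rows, so rows that do not move let the fingers close. It gives the time, the measured TCP pose, the force, the opening and the grip force at its end, in the units of the state.
- env.get_obs(): the state, without advancing time (a new reading comes with each control period).
- env.read_camera(name): name is "side" or "top" or "wrist"; returns a dict with "frame" (400x640x3 uint8, red, green, blue), "z_map" (400x640 float32, m along the optical axis (not along the pixel's ray), 0 where there is no reading), "K" (3x3 intrinsics, pixels), "rvec" (rotation vector, rad) and "tvec" (3), from world to camera coordinates, as OpenCV has them. Camera axes: x right, y down, z forward; pixel columns grow to the right and rows downward; lengths in m; the calibration is good to about 2 mm. A picture is of the moment at which its call begins.
- env.sign_off(): hands the job in; it is judged then, once.
The state is a dict: "time_s": time; "qpos": joint angles; "joint_velocities": joint speeds; "effort": joint torques, N m; "tool_pos": TCP position; "tool_rot": TCP orientation; "force": force on the tool from outside, world axes, zero at the start; "wrist_torque": the same for the moment, N m; "grip_width": finger opening in m; "grasp_force": force on a finger pad.
Only numpy, scipy, OpenCV 4.12 (cv2) and the standard library are available. Lean on these libraries where they do the work, as an engineer would, in place of code of your own. Each camera call takes 0.05 s, during which the arm holds its last target. There are 200 camera calls.

## Working session

There is one attempt and no reset: what is moved stays moved. The work goes in short steps, Python scripts to look and compute and a shell command to move; the robot and the scene stay as the last step left them, time stands still between calls to the robot, and variables do not carry over. Pictures are saved under pics/ and viewed, at most 14 in all, crops included, and the job is handed in when it is done.

```bash
mkdir -p pics; ls
python3 - <<'E'
from cell import env
import cv2
o=env.get_obs();print(o, env.grip_point_offset)
for n in("top","side"):
    c=env.read_camera(n);cv2.imwrite(f"pics/{n}0.png",c["frame"][:,:,::-1]);print(n,c["K"].tolist(),c["rvec"],c["tvec"])
E
```

```text
pics
{'time_s': 0.0, 'qpos': array([72.48597805, 18.44006556, -4.01500291, 83.17579763,  1.29603775,
       78.53816423, -3.25892728]), 'joint_velocities': array([-0.04496132,  0.00686456,  0.05693229,  0.0238382 , -0.04686514,
        0.02849165, -0.10026485]), 'effort': array([ 4.72450229e-04, -4.91272223e+01, -4.03216789e-01, -3.12531924e+01,
       -6.39332389e-02,  4.34238883e-02,  1.49043758e-04]), 'tool_pos': array([ 0.2041    , -0.61655077,  0.22144217]), 'tool_rot': array([-1.79891269e+02,  6.82694230e-03,  1.83245763e+01]), 'force': array([-0.14549269,  0.92680534,  0.59890793]), 'wrist_torque': array([0.01887867, 0.00556184, 0.02196765]), 'grasp_force': 0.0, 'grip_width': 0.08695772735962175} 0.0187
top [[514.2512000781733, 0.0, 320.52797658717077], [0.0, 514.2512000781733, 203.85693048308053], [0.0, 0.0, 1.0]] [ 2.10633632 -2.1446809   0.17917313] [-0.01116298  0.55141656  1.56089179]
side [[403.73531560473214, 0.0, 317.7059468459366], [0.0, 403.73531560473214, 197.13860014371022], [0.0, 0.0, 1.0]] [ 0.75823523 -2.39535744  1.32020521] [0.44879684 0.28138138 0.66083859]
```

View pics/top0.png

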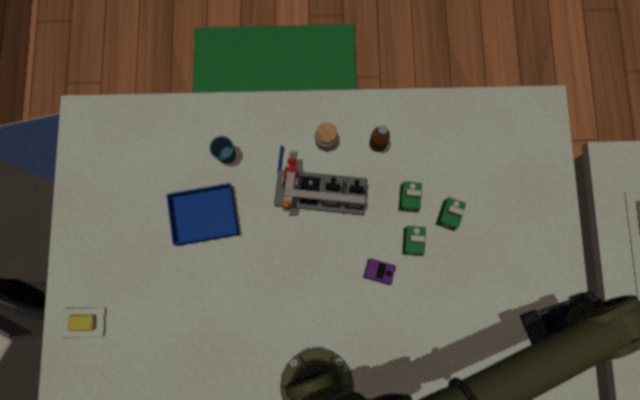

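View pics/side0.png

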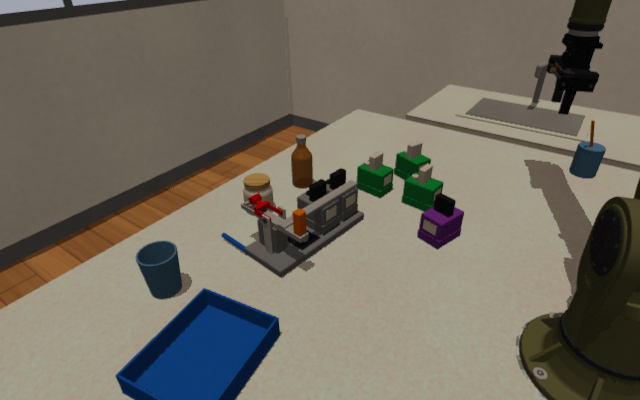

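The top picture shows the station at (325,190). It has two black-finned spent cartridges at about (333,183) and (357,183), bay 2 empty at (311,185), the orange handle at (287,205) and the red pawl at (291,165). Three green cartridges are at (411,195), (452,213) and (415,240), and the purple look-alike is at (380,271). The tray is at (204,214).

```bash
cat > h.py <<'E'
from cell import env
import numpy as np, cv2
from scipy.spatial.transform import Rotation as R
def shot(n,save=None,crop=None,scale=1):
    c=env.read_camera(n);f=c["frame"];z=c["z_map"].astype(float)
    K=np.array(c["K"]);Rm=cv2.Rodrigues(np.array(c["rvec"],float))[0];t=np.array(c["tvec"],float).ravel()
    v,u=np.mgrid[:f.shape[0],:f.shape[1]]
    P=np.stack([(u-K[0,2])/K[0,0]*z,(v-K[1,2])/K[1,1]*z,z],-1)
    W=(P-t)@Rm; W[z<=0]=np.nan
    if save:
        g=f[:,:,::-1]
        if crop: x0,y0,x1,y1=crop; g=g[y0:y1,x0:x1]
        cv2.imwrite("pics/"+save,cv2.resize(g,None,fx=scale,fy=scale,interpolation=cv2.INTER_CUBIC))
    return dict(f=f,W=W,K=K,R=Rm,t=t,hsv=cv2.cvtColor(f,cv2.COLOR_RGB2HSV))
def proj(c,p):
    q=c["R"]@np.array(p,float)+c["t"];return (c["K"]@q/q[2])[:2]
def ray(c,uv,h):
    d=c["R"].T@np.linalg.inv(c["K"])@[uv[0],uv[1],1];o=-c["R"].T@c["t"];return o+d*(h-o[2])/d[2]
def comps(c,m,amin=20):
    n,l,s,ce=cv2.connectedComponentsWithStats(m.astype(np.uint8))
    return [(ce[i],s[i,4],l==i) for i in range(1,n) if s[i,4]>=amin]
def mask(c,lo,hi):return cv2.inRange(c["hsv"],np.array(lo),np.array(hi))>0
def rect(P):
    (cx,cy),(a,b),th=cv2.minAreaRect(P[:,:2].astype(np.float32)*1000)
    if a<b:a,b,th=b,a,th+90
    return np.round([cx,cy,a,b,(th+90)%180-90],1)
E
python3 - <<'E'
from h import *
c=shot("top","topcrop.png",(260,110,480,290),3.5)
W=c["W"];z=W[...,2]
def rep(name,m,amin=8):
    for ce,a,l in comps(c,m,amin):
        P=W[l];P=P[~np.isnan(P[:,0])]
        print(name,ce.round(1),a,"zmed/max",np.median(P[:,2]).round(3),P[:,2].max().round(3),rect(P))
tbl=W[300:330,200:260,2];print("table z",np.nanmedian(tbl))
tray=mask(c,(105,120,40),(125,255,255));rep("blue",tray,30)
rep("red",mask(c,(0,150,80),(5,255,255)));rep("orange",mask(c,(7,180,120),(15,255,255)))
rep("green",mask(c,(60,120,30),(85,255,255))&(W[...,2]>-.1),100)
rep("purple",mask(c,(135,80,30),(155,255,255)),20)
roi=np.zeros(z.shape,bool);roi[110:290,260:480]=1
rep("fins z>.095",roi&(z>.095)&(z<.125))
rep("deck+",(z>.012)&(z<.04)&roi,30)
E
```

```text
table z -0.0009620415202382012
blue [280.4 157.6] 38 zmed/max 0.018 0.027 [711.9 106.9  69.6   6.1  -7.3]
blue [203.2 214.2] 3198 zmed/max 0.005 0.055 [529.4 351.7 203.  163.3 -81. ]
red [291.3 165.1] 86 zmed/max 0.12 0.136 [661.1  64.4  34.1  32.   77.8]
orange [285.5 203.2] 13 zmed/max 0.151 0.155 [536.9  81.8  10.1   9.1  71.8]
green [407.9 199.4] 251 zmed/max 0.068 0.077 [ 568.8 -299.5   77.    55.7   -6.1]
green [448.  215.5] 271 zmed/max 0.069 0.08 [ 512.7 -423.2   76.5   55.6  -21.8]
green [411.5 243.7] 264 zmed/max 0.068 0.081 [ 430.4 -305.2   76.8   55.7   -6.3]
purple [378.9 271.5] 409 zmed/max 0.07 0.114 [ 338.1 -195.1   81.6   54.7   73.3]
fins z>.095 [380.  135.8] 166 zmed/max 0.105 0.125 [ 756.  -211.2   55.9   50.2   67.5]
fins z>.095 [292.9 153.6] 48 zmed/max 0.1 0.125 [699.2  58.8  31.2  22.5  25.1]
fins z>.095 [312.6 189.6] 865 zmed/max 0.101 0.124 [568.9 -17.6 262.8 114.2  62.7]
fins z>.095 [332.9 179.3] 9 zmed/max 0.1 0.102 [617.3 -60.6  12.4   9.1  84.3]
fins z>.095 [332.  188.8] 36 zmed/max 0.111 0.125 [588.8 -58.6  46.7  11.7  80.1]
fins z>.095 [413.1 192.1] 97
[... 516 characters left out ...]
[325.9 146.7] 55 zmed/max 0.025 0.039 [748.8 -41.8  71.7  27.6  87.9]
deck+ [375.5 147.6] 42 zmed/max 0.025 0.039 [ 740.  -202.5   56.4   20.2   64.4]
deck+ [279.3 181.3] 330 zmed/max 0.019 0.035 [654.5 105.3 200.6  30.   -4.8]
deck+ [310.3 180.8] 456 zmed/max 0.02 0.038 [631.7  12.9  87.9  61.6  83.6]
deck+ [344.3 184.2] 70 zmed/max 0.02 0.033 [ 618.2 -102.9   59.3   22.5   -6.6]
deck+ [404.1 203.3] 59 zmed/max 0.026 0.039 [ 559.5 -282.3   99.5   46.6   30.1]
deck+ [324.1 205.5] 659 zmed/max 0.02 0.04 [552.4 -43.7 233.4  37.3  82.4]
deck+ [442.9 217.9] 64 zmed/max 0.025 0.039 [ 510.3 -403.6  100.5   48.3   14.1]
deck+ [403.6 241.7] 36 zmed/max 0.026 0.04 [ 435.3 -278.8   83.6   11.6    1.9]
```

View pics/topcrop.png

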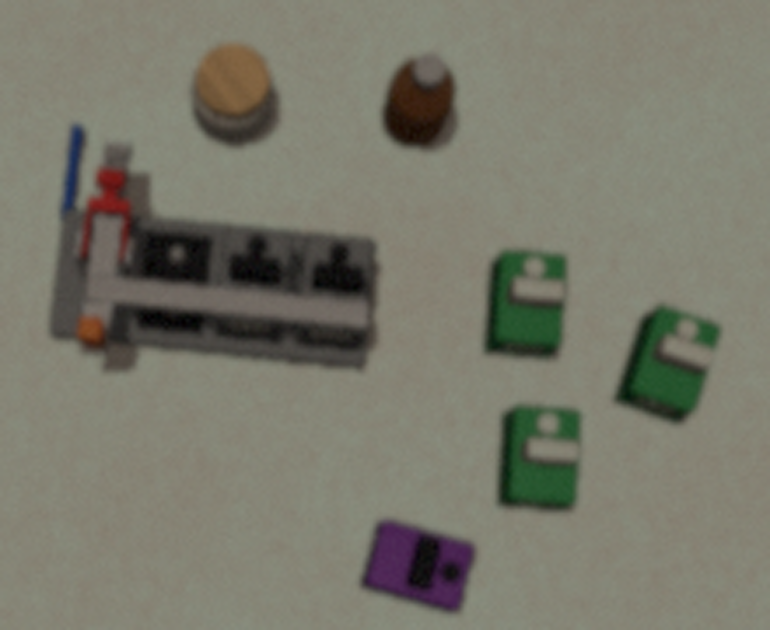

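The enlarged crop confirms the parts. The greys in bays 0 and 1 have black fins at crop (340,270) and (257,262). The purple one at crop (420,565) sits outside the station, so it is the look-alike and I'll leave it. Bay 2 is empty, with pegs showing, so all three greens are mine to seat. Next I rise, turn and look closer.

```bash
cat >> h.py <<'E'
def to(x,y,z,yaw=None,rz=True):
    o=env.get_obs();r=R.from_euler("xyz",o["tool_rot"],degrees=True)
    d=np.array([x,y,z])-o["tool_pos"];y0=o["tool_rot"][2]
    print("pos",o["tool_pos"].round(4),"rot",o["tool_rot"].round(2),"t",round(o["time_s"],2),"w",round(o["grip_width"],4),"F",o["force"].round(1))
    tgt=r if yaw is None else R.from_euler("xyz",[180,0,yaw],degrees=True)
    print("units now-axes",(r.inv().apply(d)/.08).round(3),"in target axes",(tgt.inv().apply(d)/.08).round(3),"turn",((r.inv()*tgt).as_rotvec()/np.pi).round(4))
E
python3 -m creep '{"translation":[[0,0,-0.4],[0,0,-0.4],[0,0,-0.4]],"turn":[[0,0,0.045],[0,0,0.045],[0,0,0.045]],"grip":[1,1,1]}'
python3 - <<'E'
from h import *
to(0.53,0.0,0.33,-6)
c=shot("wrist");o=env.get_obs()
r=R.from_euler("xyz",o["tool_rot"],degrees=True)
cam=-c["R"].T@c["t"];print("cam in tool",r.inv().apply(cam-o["tool_pos"]), "axis in tool",r.inv().apply(c["R"][2]),c["K"][0,0])
E
```

```text
time_s: 0.52
tool_pos: [0.2042, -0.6168, 0.3191]
tool_rot: [-180.0, 0.0, -6.2]
force: [0.2, -0.3, 0.6]
grip_width: 0.0866
grasp_force: 0.0
pos [ 0.2042 -0.6168  0.3191] rot [-1.7996e+02  2.0000e-02 -6.2500e+00] t 0.53 w 0.0866 F [ 0.2 -0.3  0.6]
units now-axes [ 3.209 -8.108 -0.132] in target axes [ 3.244 -8.094 -0.136] turn [-0.0002  0.0001 -0.0014]
cam in tool [ 7.00597427e-02 -1.00916507e-04 -1.55850573e-01] axis in tool [-0.25890223 -0.00472004  0.965892  ] 334.08432248337124
```

```bash
python3 -m creep '{"translation":[[0.325,-0.59,0],[0.325,-0.59,0],[0.325,-0.59,0],[0.325,-0.59,0],[0.325,-0.59,0]],"turn":[[0,0,0],[0,0,0],[0,0,0],[0,0,0],[0,0,0]],"grip":[1,1,1,1,1]}' | head -2
python3 -m creep '{"translation":[[0.325,-0.59,0],[0.325,-0.59,0],[0.325,-0.59,0],[0.325,-0.59,0],[0.325,-0.59,0]],"turn":[[0,0,0],[0,0,0],[0,0,0],[0,0,0],[0,0,0]],"grip":[1,1,1,1,1]}' | head -2
python3 -m creep '{"translation":[[0.325,-0.59,0],[0.325,-0.59,0],[0.325,-0.59,0],[0.325,-0.59,0],[0,0,0]],"turn":[[0,0,0],[0,0,0],[0,0,0],[0,0,0],[0,0,0]],"grip":[1,1,1,1,1]}' | head -3
cat >> h.py <<'E'
def rep(c,name,m,amin=30):
    W=c["W"]
    for ce,a,l in comps(c,m,amin):
        P=W[l];P=P[~np.isnan(P[:,0])]
        if len(P)<5: continue
        print(name,ce.round(1),a,"z med/max",np.median(P[:,2]).round(4),np.percentile(P[:,2],98).round(4),rect(P),"mean",(P[:,:2].mean(0)*1000).round(1))
E
python3 - <<'E'
from h import *
c=shot("wrist","w1.png",None,1.2);W=c["W"];z=W[...,2];to(.63,0,.33,-6)
rep(c,"red",mask(c,(0,150,60),(5,255,255)));rep(c,"orange",mask(c,(7,180,100),(15,255,255)))
rep(c,"rail/bar z.094-.106",(z>.094)&(z<.108)&(c["hsv"][...,1]<60)&(c["hsv"][...,2]>70),100)
rep(c,"fins",(z>.107)&(z<.116)&(c["hsv"][...,2]<70),40)
rep(c,"shoulder",(z>.06)&(z<.08),150)
rep(c,"deck",(z>.014)&(z<.026),150)
E
```

```text
time_s: 1.2
tool_pos: [0.3589, -0.3942, 0.3181]
time_s: 1.82
tool_pos: [0.5127, -0.1732, 0.3182]
time_s: 2.45
tool_pos: [0.6358, 0.0083, 0.317]
tool_rot: [-179.8, 0.1, -5.4]
pos [0.6352 0.0048 0.3173] rot [-1.7994e+02  1.1000e-01 -5.6800e+00] t 2.5 w 0.0869 F [-0.3 -1.3  0. ]
units now-axes [-0.059  0.066 -0.159] in target axes [-0.059  0.066 -0.159] turn [-0.0003  0.0006  0.0018]
red [264.5 165.2] 1010 z med/max 0.1179 0.1307 [645.6  75.9  75.4  55.3  -8. ] mean [654.2  65.8]
rail/bar z.094-.106 [268.5 127. ] 718 z med/max 0.0987 0.1039 [684.4  61.6  57.4  23.9  -6.5] mean [693.6  59.1]
rail/bar z.094-.106 [334.7 221.7] 4672 z med/max 0.1007 0.1026 [573.7 -36.7 245.7 106.4  82.2] mean [576.6  -4.9]
rail/bar z.094-.106 [581.9 199.4] 207 z med/max 0.1021 0.1079 [ 579.4 -301.6   42.6   16.2  -72.3] mean [ 577.7 -293.2]
fins [379.7 200.8] 92 z med/max 0.1115 0.1158 [600.4 -58.7  45.1  12.5 -80.2] mean [600.8 -57.7]
fins [438.3 203.5] 106 z med/max 0.1118 0.1159 [ 591.8 -127.2   41.2   14.4  -73.6] mean [ 591.4 -123.8]
shoulder [484.5  51.1] 434 z med/max 0.0706 0.0797 [ 755.9 -196.2   5
[... 867 characters left out ...]
]
deck [127.4 112.8] 176 z med/max 0.0202 0.0257 [726.8 260.8  59.7  21.7  -5.4] mean [727.  255.8]
deck [ 88.5 113.7] 215 z med/max 0.0204 0.0257 [730.7 306.1  44.7  11.1  -5.5] mean [730.9 307.6]
deck [339.8 172.2] 5642 z med/max 0.0195 0.0219 [603.2 -51.5 235.7 101.5  83. ] mean [620.3 -18.6]
deck [528.2 182.8] 365 z med/max 0.0201 0.0254 [ 587.3 -287.6  103.3   49.4  -41.3] mean [ 580.7 -280.1]
deck [615.6 207.3] 341 z med/max 0.0206 0.0257 [ 532.2 -405.3   69.5    6.9  -22.8] mean [ 533.4 -405.8]
deck [153.9 222.2] 366 z med/max 0.02 0.0259 [570.5 254.3 115.5   8.1  12.1] mean [572.4 254.6]
deck [251.  215.4] 289 z med/max 0.0189 0.0207 [573.9 113.8  39.5  23.3  -1.9] mean [569.8 113.4]
```

View pics/w1.png

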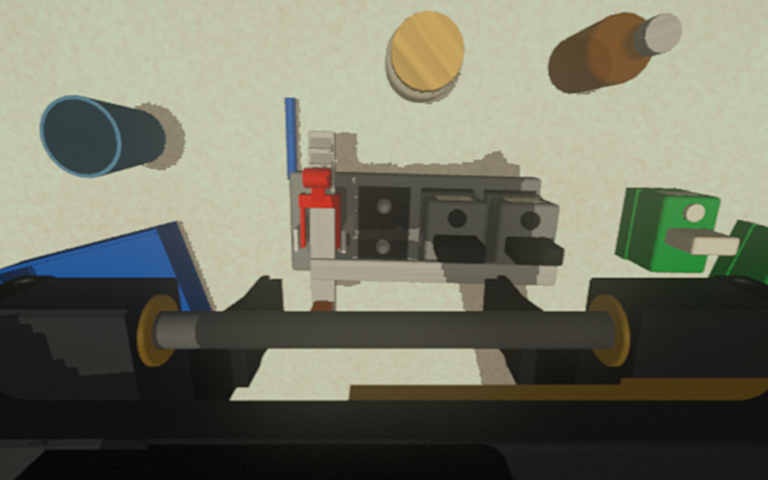

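The wrist picture shows the red knob at (264,147) in raw pixels, empty bay 2 with its two pegs at (320,172) and (319,205), and two spent cartridges with black fins at (383,205) and (445,210). The handle is hidden behind the fingers at (268,255).

Run:
```python
from h import *
c=shot("wrist");W=c["W"];z=W[...,2];V=c["hsv"][...,2]
red=mask(c,(0,150,60),(5,255,255))
rep(c,"knob top",red&(z>.1265),15); rep(c,"pawl low",red&(z<.12),30)
uu=np.arange(640)[None]*np.ones((400,1));vv=np.arange(400)[:,None]*np.ones((1,640))
rail=(z>.095)&(z<.108)&(c["hsv"][...,1]<60)&(vv>200)&(vv<240)&(uu>290)&(uu<470)
# edges: top edge of rail per column
for nm,f in(("far",np.nanmax),("near",np.nanmin)):
    pts=[]
    for u in range(300,455):
        col=W[:,u][rail[:,u]]
        if len(col)>4:pts.append(col[f is np.nanmax and col[:,0].argmax() or col[:,0].argmin()])
    p=np.array(pts);k=np.polyfit(p[:,1],p[:,0],1);print(nm,"slope deg",np.degrees(np.arctan(k[0])),"x at y=0",k[1],len(p))
rep(c,"pegs",(z>.030)&(z<.042)&(uu>295)&(uu<345)&(vv>150)&(vv<220),10)
deck=(z>.014)&(z<.026)&(uu>230)&(uu<460)&(vv>130)&(vv<170)
pts=[]
for u in range(290,450):
    col=W[:,u][deck[:,u]]
    if len(col)>2:pts.append(col[col[:,0].argmax()])
p=np.array(pts);k=np.polyfit(p[:,1],p[:,0],1);print("deck far edge",np.degrees(np.arctan(k[0])),k[1])
for nm,a,b in(("spent1",340,410),("spent0",410,475)):
    rep(c,nm+" foot/shoulder",(z>.085)&(z<.0925)&(uu>a)&(uu<b)&(vv<235),60)
    rep(c,nm+" fin",(z>.118)&(z<.135)&(V<70)&(uu>a)&(uu<b)&(vv<235),40)
```

```text
knob top [259.4 148.5] 306 z med/max 0.1291 0.1309 [673.8  62.8  24.1  14.6  84.3] mean [673.5  62.7]
pawl low [262.4 175.9] 652 z med/max 0.1164 0.1195 [632.1  68.1  59.8  38.9 -10.5] mean [641.6  66.6]
far slope deg 7.050531042919501 x at y=0 0.5649968226720737 155
near slope deg 6.020688137728558 x at y=0 0.5620146002639824 155
pegs [316.9 172.2] 92 z med/max 0.0346 0.0381 [625.4   8.2  13.7  13.5 -46.8] mean [625.9   8.1]
pegs [316.1 205.9] 85 z med/max 0.0346 0.0382 [577.6  13.8  14.1  13.7  66.1] mean [579.   13.9]
deck far edge 7.031088050056064 0.6600560192930331
spent1 foot/shoulder [358.9  41.6] 2332 z med/max 0.0893 0.091 [771.2 -55.1  65.1  44.3  -4.7] mean [772.  -52.3]
spent1 foot/shoulder [373.9 184.5] 1411 z med/max 0.0889 0.0908 [604.1 -61.4  61.   60.3  -6.2] mean [614.  -59.4]
spent1 fin [380.5 209.7] 697 z med/max 0.1288 0.1305 [593.3 -60.1  44.   17.5  83.3] mean [594.4 -59.4]
spent0 foot/shoulder [433.3 185.7] 1400 z med/max 0.0891 0.091 [ 595.9 -132.6   60.6   59.    -6.2] mean [ 605.5 -129.9]
spent0 fin [443.9 211. ] 674 z med/max 0.1289 0.1307 [ 585.4 -130.    41.8   17.7   85. ] mean [ 586.1 -128.5]
```

Fits agree with the sizes given: the pegs are 48.1 mm apart, and the knob is at station (65.7, 100). So station yaw is -6.8°, bay2 is at (0.6015, 0.011), bay1 at (0.593, -0.0605), bay0 at (0.5845, -0.132), and the knob at (0.6738, 0.0628).

```bash
python3 -m creep '{"translation":[[0.2,-0.38,0.5],[0.2,-0.38,0.5],[0,0,0.4],[0,0,0.3],[0,0,0]],"turn":[[0,0,0.006],[0,0,0],[0,0,0],[0,0,0],[0,0,0]],"grip":[0.55,0.55,0.55,0.55,0.55]}' 10
python3 - <<'E'
from h import *
to(.6738,.0628,.112,-6.8)
E
```

```text
time_s: 3.18
tool_pos: [0.6722, 0.0561, 0.1803]
tool_rot: [179.9, 0.2, -7.2]
force: [-0.6, 0.1, 0.4]
grip_width: 0.0499
grasp_force: 0.0
pos [0.6722 0.0561 0.1803] rot [179.85   0.24  -7.2 ] t 3.17 w 0.0499 F [-0.6  0.1  0.4]
units now-axes [ 0.012 -0.088  0.854] in target axes [ 0.009 -0.086  0.854] turn [ 0.0008  0.0013 -0.0022]
```

```bash
python3 -m creep '{"translation":[[0.01,-0.086,0.3],[0,0,0.3],[0,0,0.25],[0,0,0],[0,0,0]],"turn":[[0,0,-0.002],[0,0,0],[0,0,0],[0,0,0],[0,0,0]],"grip":[0.55,0.55,0.55,0.2,0.15]}' 10
python3 -m creep '{"translation":[[0,0,0],[0,0,0],[0,0,0]],"turn":[[0,0,0],[0,0,0],[0,0,0]],"grip":[0.1,0.1,0.1]}' 10
python3 - <<'E'
from h import *
c=shot("side","s1.png",(200,140,360,280),4);to(.6738,.0628,.112,-6.8)
E
```

```text
time_s: 3.8
tool_pos: [0.6762, 0.0655, 0.1158]
tool_rot: [-180.0, -0.1, -6.7]
force: [0.1, 0.6, 0.7]
grip_width: 0.0352
grasp_force: 0.0
time_s: 4.18
tool_pos: [0.6763, 0.0641, 0.1158]
tool_rot: [179.9, -0.1, -6.8]
force: [-1.1, -4.5, 5.7]
grip_width: 0.0238
grasp_force: 10.0
pos [0.6762 0.0642 0.1157] rot [ 1.799e+02 -1.100e-01 -6.760e+00] t 4.22 w 0.0238 F [-0.9 -5.3  5.3]
units now-axes [-0.028  0.021  0.046] in target axes [-0.028  0.021  0.046] turn [ 0.0006 -0.0006  0.0002]
```

View pics/s1.png

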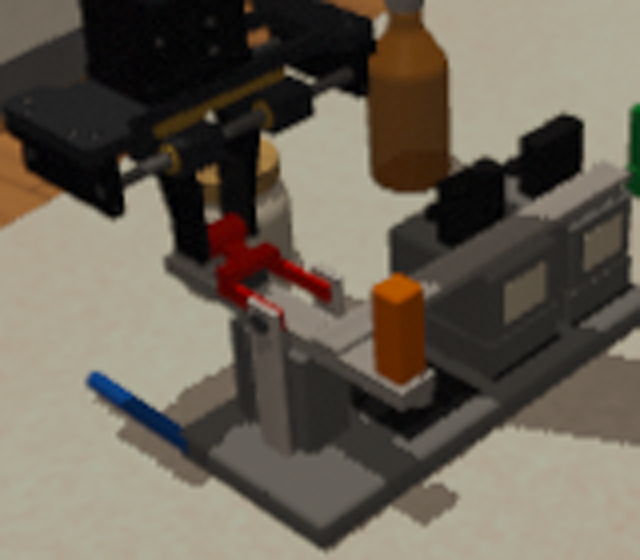

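The knob at crop (228,235) is between the fingers with an opening of 23.8 mm, which matches its 24 mm length. Now I swing the arc.

```bash
python3 -m creep '{"translation":[[-0.0775,0,-0.188],[-0.124,0,-0.161],[-0.161,0,-0.124],[-0.187,0,-0.0775],[-0.201,0,-0.026]],"turn":[[0,0,0],[0,0,0],[0,0,0],[0,0,0],[0,0,0]],"grip":[0.1,0.1,0.1,0.1,0.1]}' 10
python3 -m creep '{"translation":[[-0.201,0,0.026],[-0.139,0,0.0525],[0,0,0],[0,0,0]],"turn":[[0,0,0],[0,0,0],[0,0,0],[0,0,0]],"grip":[0.1,0.1,0.1,0.1]}' 10
python3 - <<'E'
from h import *
c=shot("side","s2.png",(200,120,360,260),4)
E
```

```text
time_s: 4.85
tool_pos: [0.6161, 0.0715, 0.162]
tool_rot: [179.9, -0.2, -6.8]
force: [1.3, -5.1, 1.2]
grip_width: 0.024
grasp_force: 10.0
time_s: 5.35
tool_pos: [0.5871, 0.0751, 0.1553]
tool_rot: [179.9, 0.1, -6.7]
force: [-3.9, -4.8, 6.5]
grip_width: 0.024
grasp_force: 10.0
```

View pics/s2.png

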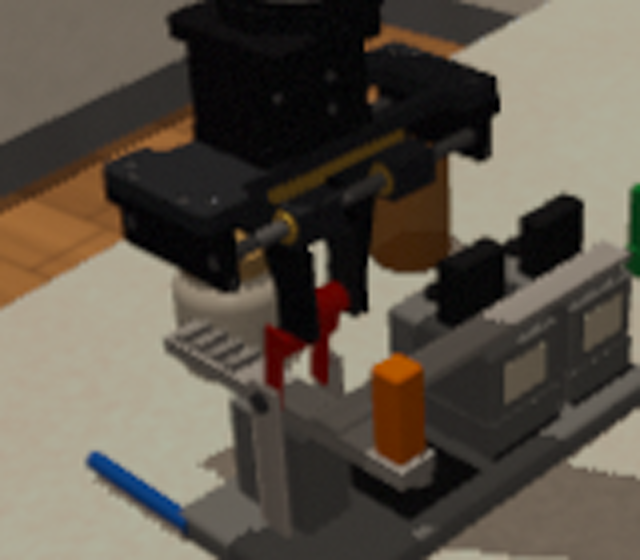

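The pawl is laid back past vertical, with the knob still between the fingers at crop (332,300). I release it, rise, and go to the handle.

```bash
python3 -m creep '{"translation":[[0,0,0],[0,0,0],[0,0,0],[0,0,-0.4],[0,0,-0.5]],"turn":[[0,0,0],[0,0,0],[0,0,0],[0,0,0],[0,0,0]],"grip":[0.5,0.5,0.5,0.5,0.5]}' 10
python3 -m creep '{"translation":[[-0.32,0,0],[-0.32,0,0],[0,0,0]],"turn":[[0,0,0],[0,0,0],[0,0,0]],"grip":[0.55,0.55,0.55]}' 10|head -2
python3 - <<'E'
from h import *
to(.536,.0803,.112,-6.8)
c=shot("side","s3.png",(200,120,360,260),4)
rep(c,"red",mask(c,(0,150,60),(5,255,255)));rep(c,"orange",mask(c,(7,180,100),(15,255,255)))
E
```

```text
time_s: 6.02
tool_pos: [0.5879, 0.0765, 0.226]
tool_rot: [-180.0, 0.2, -6.6]
force: [0.9, 0.1, -0.2]
grip_width: 0.0432
grasp_force: 0.0
time_s: 6.4
tool_pos: [0.5369, 0.0829, 0.2266]
pos [0.5369 0.0829 0.2266] rot [ 1.7997e+02 -2.0000e-02 -6.6000e+00] t 6.4 w 0.0479 F [-0.4 -0.7  0.7]
units now-axes [-0.008  0.033  1.433] in target axes [-0.008  0.034  1.433] turn [ 0.0002 -0.0001  0.0011]
red [277. 204.] 262 z med/max 0.1465 0.17 [661.3  33.  206.3  42.7 -34.5] mean [594.8  79.3]
orange [298.1 155.2] 34 z med/max 0.1014 0.1164 [ 753.5 -188.2   22.2   15.1   37.7] mean [ 750.4 -189.7]
orange [299.1 211.7] 46 z med/max 0.1505 0.1519 [535.7  82.2  17.5  17.1  82.1] mean [535.2  82.2]
```

View pics/s3.png

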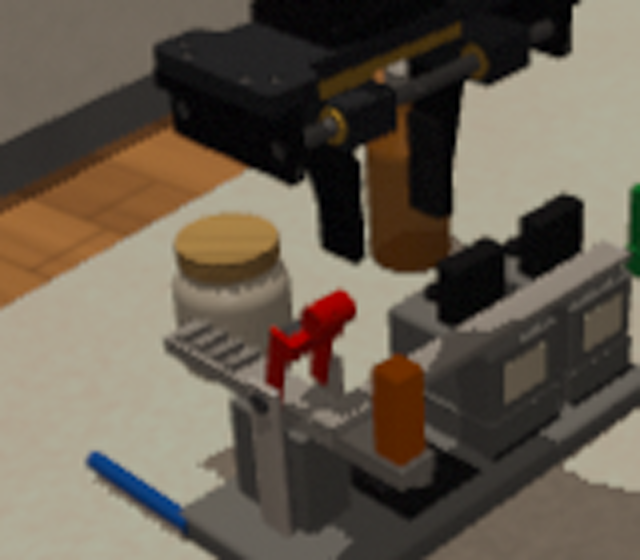

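The pawl stays open, with the knob at crop (335,315). Now I grasp the orange post and draw the bar out.

```bash
python3 -m creep '{"translation":[[-0.01,0.015,0.5],[0,0,0.5],[0,0,0.43],[0,0,0],[0,0,0]],"turn":[[0,0,0.001],[0,0,0],[0,0,0],[0,0,0],[0,0,0]],"grip":[0.55,0.55,0.55,0.15,0.15]}' 25
python3 -m creep '{"translation":[[0,0,0],[0,0,0],[-0.2,0,0],[-0.2,0,0],[-0.2,0,0]],"turn":[[0,0,0],[0,0,0],[0,0,0],[0,0,0],[0,0,0]],"grip":[0.1,0.1,0.1,0.1,0.1]}' 25
python3 -m creep '{"translation":[[-0.18,0,0],[0,0,0],[0,0,0],[0,0,0]],"turn":[[0,0,0],[0,0,0],[0,0,0],[0,0,0]],"grip":[0.1,0.1,0.1,0.1]}' 25
python3 - <<'E'
from h import *
to(.536,.0803,.112,-6.8)
E
```

```text
time_s: 7.08
tool_pos: [0.5384, 0.0811, 0.1131]
tool_rot: [-179.9, -0.1, -6.9]
force: [0.2, -0.0, 0.2]
grip_width: 0.035
grasp_force: 0.0
time_s: 7.7
tool_pos: [0.4899, 0.0869, 0.1134]
tool_rot: [-180.0, -0.2, -6.9]
force: [3.9, 1.0, 7.3]
grip_width: 0.0201
grasp_force: 25.0
time_s: 8.2
tool_pos: [0.478, 0.0883, 0.1136]
tool_rot: [-179.9, -0.5, -6.9]
force: [8.3, -0.2, 0.7]
grip_width: 0.0201
grasp_force: 25.0
pos [0.478  0.0883 0.1136] rot [-179.94   -0.48   -6.89] t 8.2 w 0.0201 F [ 8.3 -0.2  0.7]
units now-axes [0.732 0.012 0.026] in target axes [0.732 0.014 0.02 ] turn [-0.0004 -0.0027 -0.0005]
```

```bash
python3 -m creep '{"translation":[[0,0,0],[0,0,0],[0,0,0],[0,0,-0.6],[0,0,-0.7]],"turn":[[0,0,0],[0,0,0],[0,0,0],[0,0,0],[0,0,0]],"grip":[0.5,0.5,0.5,0.5,0.5]}' 25
python3 - <<'E'
from h import *
print(env.get_obs()["qpos"].round(1))
c=shot("top");W=c["W"];z=W[...,2]
rep(c,"orange",mask(c,(7,180,100),(15,255,255)),8)
rep(c,"red",mask(c,(0,150,60),(5,255,255)),8)
rep(c,"tray rim",(z>.03)&(z<.055)&mask(c,(100,100,30),(125,255,255)),40)
rep(c,"tray all",mask(c,(100,100,30),(125,255,255)),1000)
to(.593,-.0605,.22,-6.8)
E
```

```text
time_s: 8.82
tool_pos: [0.4736, 0.0882, 0.2159]
tool_rot: [180.0, 0.2, -6.9]
force: [1.4, 0.6, 0.0]
grip_width: 0.043
grasp_force: 0.0
[  23.9   -0.6  -36.9  105.4   -0.4   75.2 -109.8]
red [290.1 185. ] 42 z med/max 0.162 0.5898 [544.4  60.1 118.8  21.4   6. ] mean [585.7  65.1]
tray rim [220.1 145.7] 46 z med/max 0.0416 0.0528 [746.  297.4  58.9  22.3 -48.4] mean [748.4 298.7]
tray rim [205.9 221. ] 346 z med/max 0.0412 0.0514 [528.4 352.3 205.  161.7 -80.2] mean [505.  338.8]
tray rim [553.6 346.1] 48 z med/max 0.0422 0.0546 [ 107.6 -708.7   47.5   11.9  -13.1] mean [ 108.3 -708.4]
tray all [ 30.4 145.5] 2475 z med/max -0.4404 -0.4283 [8.9920e+02 1.2164e+03 2.7030e+02 2.4940e+02 6.0000e-01] mean [ 910.7 1197.2]
tray all [202.3 214.2] 3343 z med/max 0.0055 0.0455 [528.9 352.7 205.  163.2 -81. ] mean [531.8 358.3]
pos [0.4781 0.0893 0.2243] rot [-179.92   -0.54   -6.84] t 8.88 w 0.0432 F [3.9 1.4 4.8]
units now-axes [1.649 1.688 0.067] in target axes [1.648 1.689 0.054] turn [-0.0004 -0.003  -0.0002]
```

```bash
python3 -m creep '{"translation":[[0,0,0],[0,0,0],[0,0,0],[0,0,0],[0,0,0]],"turn":[[0,0,-0.0555],[0,0,-0.0555],[0,0,-0.0555],[0,0,-0.0555],[0,0,-0.0555]],"grip":[0.5,0.5,0.5,0.5,0.5]}' 20 |sed -n 3p
python3 -m creep '{"translation":[[0,0,0],[0,0,0],[0,0,0],[0,0,0],[0,0,0]],"turn":[[0,0,-0.0555],[0,0,-0.0555],[0,0,-0.0555],[0,0,-0.0555],[0,0,0]],"grip":[0.5,0.5,0.5,0.5,0.5]}' 20 |sed -n 3p
python3 - <<'E'
from h import *
to(.593,-.0605,.22,83.2)
E
```

```text
tool_rot: [-180.0, 0.1, 43.4]
tool_rot: [-179.9, 0.0, 82.9]
pos [0.4746 0.0883 0.2155] rot [-1.7995e+02  2.0000e-02  8.2940e+01] t 10.12 w 0.0436 F [-0.4 -0.7 -0.4]
units now-axes [-1.665  1.697 -0.057] in target axes [-1.672  1.689 -0.056] turn [-0.0003  0.0001 -0.0014]
```

Next I move over spent1 and look, using the wrist camera for the fin under the fingers.

```bash
python3 -m creep '{"translation":[[-0.42,0.42,0],[-0.42,0.42,0],[-0.42,0.42,0],[-0.42,0.42,0],[0,0,0]],"turn":[[0,0,-0.0014],[0,0,0],[0,0,0],[0,0,0],[0,0,0]],"grip":[0.5,0.5,0.5,0.5,0.5]}' 20 |sed -n 1,3p
python3 - <<'E'
from h import *
c=shot("wrist","w2.png",None,1);W=c["W"];z=W[...,2];V=c["hsv"][...,2]
rep(c,"darkfin",(z>.1)&(z<.135)&(V<60),40)
rep(c,"tops",(z>.126)&(z<.133),60)
to(.593,-.0602,.096,83.2)
E
```

```text
time_s: 10.75
tool_pos: [0.5935, -0.0657, 0.2145]
tool_rot: [-179.9, 0.0, 82.7]
darkfin [316.3 192.9] 1290 z med/max 0.129 0.1304 [592.5 -59.   43.5  17.4  85. ] mean [593.  -57.2]
darkfin [316.9 251.1] 306 z med/max 0.1174 0.1286 [ 586.3 -109.9   17.4    3.3   -1.7] mean [ 586.6 -109.5]
darkfin [316.9 296.7] 235 z med/max 0.1292 0.1306 [ 582.2 -144.9   15.2   12.5   -5.7] mean [ 582.2 -144.6]
tops [126.3  14. ] 183 z med/max 0.1296 0.1329 [481.5  79.8  21.2   9.4  31.2] mean [483.5  80.7]
tops [316.6 194.7] 1264 z med/max 0.1291 0.1304 [592.9 -59.   43.3  17.8  83.1] mean [593.1 -58.4]
tops [317.4 297.3] 291 z med/max 0.1291 0.1305 [ 582.5 -145.6   18.    13.7   -4.8] mean [ 582.5 -145.3]
pos [ 0.5927 -0.0627  0.2148] rot [-1.7989e+02 -4.0000e-02  8.2940e+01] t 10.8 w 0.0436 F [-0.4  1.4 -0.2]
units now-axes [0.03  0.003 1.485] in target axes [ 0.031 -0.     1.485] turn [-0.0006 -0.0002 -0.0014]
```

View pics/w2.png

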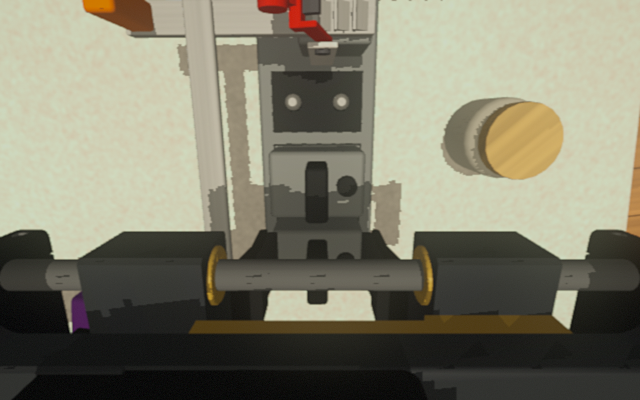

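The picture shows spent1's fin at (316,192), straight below the fingers, and the rail at px (205,120) clear of the cartridges. I grasp and lift it.

```bash
python3 -m creep '{"translation":[[0.04,0,0.5],[0,0,0.5],[0,0,0.48],[0,0,0],[0,0,0]],"turn":[[0,0,-0.001],[0,0,0],[0,0,0],[0,0,0],[0,0,0]],"grip":[0.5,0.5,0.5,0.12,0.12]}' 25 
python3 -m creep '{"translation":[[0,0,0],[0,0,0],[0,0,-0.2],[0,0,-0.3],[0,0,-0.4]],"turn":[[0,0,0],[0,0,0],[0,0,0],[0,0,0],[0,0,0]],"grip":[0.05,0.05,0.05,0.05,0.05]}' 25
python3 -m creep '{"translation":[[0,0,-0.4],[0,0,-0.4],[0,0,-0.45],[0,0,0]],"turn":[[0,0,0],[0,0,0],[0,0,0],[0,0,0]],"grip":[0.05,0.05,0.05,0.05]}' 25
python3 - <<'E'
from h import *
r=R.from_euler("z",9,degrees=True)
print(np.array([.529,.352,0])+r.apply([[0,.048,0],[0,-.048,0]]))
to(.529-.0075,.352+.0474,.266,99)
E
```

```text
time_s: 11.42
tool_pos: [0.5938, -0.057, 0.0993]
tool_rot: [179.9, -0.0, 83.5]
force: [0.8, -0.6, 1.0]
grip_width: 0.0305
grasp_force: 0.0
time_s: 12.05
tool_pos: [0.5926, -0.058, 0.1705]
tool_rot: [-179.9, 0.0, 83.5]
force: [1.0, -0.7, -1.5]
grip_width: 0.0179
grasp_force: 24.9
time_s: 12.55
tool_pos: [0.5949, -0.0577, 0.2738]
tool_rot: [179.6, 0.0, 83.5]
force: [0.3, -0.0, -2.5]
grip_width: 0.0178
grasp_force: 24.9
[[0.52149115 0.39940904 0.        ]
 [0.53650885 0.30459096 0.        ]]
pos [ 0.5949 -0.0577  0.2738] rot [1.7959e+02 1.0000e-02 8.3460e+01] t 12.55 w 0.0178 F [ 0.3 -0.  -2.5]
units now-axes [ 5.572 -1.563  0.085] in target axes [ 5.787 -0.013  0.097] turn [ 0.0023  0.0004 -0.0863]
```

```bash
python3 -m creep '{"translation":[[0,0,0],[0,0,0],[0.4,0,0],[0.55,0,0],[0.6,0,0]],"turn":[[0,0,-0.043],[0,0,-0.043],[0,0,0],[0,0,0],[0,0,0]],"grip":[0.05,0.05,0.05,0.05,0.05]}' 25 |sed -n 2,3p
python3 -m creep '{"translation":[[0.6,0,0],[0.6,0,0],[0.6,0,0],[0.6,0,0],[0.6,0,0]],"turn":[[0,0,0],[0,0,0],[0,0,0],[0,0,0],[0,0,0]],"grip":[0.05,0.05,0.05,0.05,0.05]}' 25 |sed -n 2,3p
python3 -m creep '{"translation":[[0.6,0,0],[0.5,0,0],[0.13,0,0],[0,0,0],[0,0,0]],"turn":[[0,0,0],[0,0,0],[0,0,0],[0,0,0],[0,0,0]],"grip":[0.05,0.05,0.05,0.05,0.05]}' 25 |sed -n 2,5p
python3 - <<'E'
from h import *
to(.5215,.3994,.084,99)
c=shot("wrist","w3.png",None,1);W=c["W"];z=W[...,2]
b=mask(c,(100,100,20),(125,255,255))
rep(c,"rim",b&(z>.035)&(z<.05),40);rep(c,"floor",b&(z<.012)&(z>0),200)
c=shot("top");rep(c,"tray",mask(c,(105,120,30),(125,255,255)),1000)
E
```

```text
tool_pos: [0.573, 0.0651, 0.2683]
tool_rot: [-179.9, 0.0, 98.9]
tool_pos: [0.5357, 0.3025, 0.2684]
tool_rot: [-179.9, 0.1, 98.9]
tool_pos: [0.5222, 0.3968, 0.269]
tool_rot: [-180.0, 0.1, 98.8]
force: [-0.2, 0.0, -2.1]
grip_width: 0.0179
pos [0.5222 0.3968 0.269 ] rot [-1.7999e+02  1.1000e-01  9.8800e+01] t 14.43 w 0.0179 F [-0.2  0.  -2.1]
units now-axes [ 0.038 -0.003  2.313] in target axes [ 0.034 -0.004  2.313] turn [-0.0001  0.0006 -0.0011]
rim [321.  136.1] 983 z med/max 0.044 0.0457 [519.6 418.5 162.7  71.3   8.8] mean [518.7 437.1]
floor [319.1 147. ] 5276 z med/max 0.0043 0.006 [519.9 419.1 155.9  55.7   8.8] mean [519.1 420.6]
tray [213.8 208. ] 1886 z med/max 0.0048 0.0484 [527.  266.4 332.3 139.4  50.4] mean [550.2 320.3]
```

View pics/w3.png

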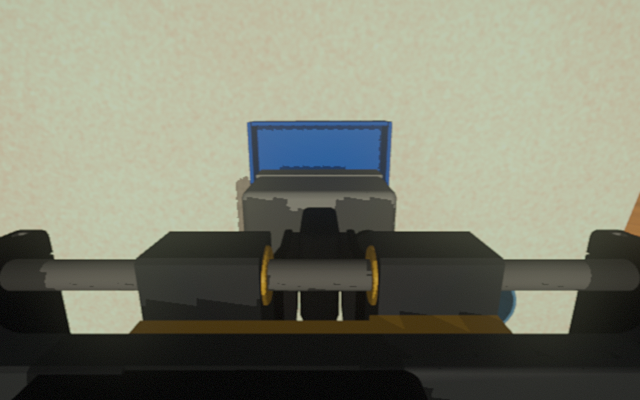

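The picture shows the cartridge hanging straight, with the tray's far wall at (320,125) and its floor at (320,150). That puts the tray centre at (0.5298, 0.3524), and the cartridge is in line with the +y half. I lower it.

```bash
python3 -m creep '{"translation":[[0.04,0,0.6],[0,0,0.6],[0,0,0.55],[0,0,0.35],[0,0,0.15]],"turn":[[0,0,0],[0,0,0],[0,0,0],[0,0,0],[0,0,0]],"grip":[0.05,0.05,0.05,0.05,0.05]}' 25 |sed -n 2,4p
python3 -m creep '{"translation":[[0,0,0.06],[0,0,0.03],[0,0,0]],"turn":[[0,0,0],[0,0,0],[0,0,0]],"grip":[0.05,0.05,0.05]}' 25 |sed -n 2,4p
```

```text
tool_pos: [0.5207, 0.4, 0.0877]
tool_rot: [-179.9, 0.1, 98.8]
force: [1.0, -0.7, -1.9]
tool_pos: [0.5213, 0.4024, 0.0841]
tool_rot: [179.9, -0.0, 98.9]
force: [-1.3, -1.4, 2.6]
```

```bash
python3 -m creep '{"translation":[[0,0,0],[0,0,0],[0,0,-0.6],[0,0,-0.6],[0,0,-0.6]],"turn":[[0,0,0],[0,0,0],[0,0,0],[0,0,0],[0,0,0]],"grip":[0.45,0.45,0.45,0.45,0.45]}' 25 |sed -n 2,4p
python3 -m creep '{"translation":[[0,0,0],[0,0,0],[-0.4,0,0],[-0.6,0,0],[-0.7,0,0]],"turn":[[0,0,0.043],[0,0,0.043],[0,0,0],[0,0,0],[0,0,0]],"grip":[0.5,0.5,0.5,0.5,0.5]}' 25 |sed -n 2,4p
python3 - <<'E'
from h import *
to(.585,-.131,.22,83.2)
E
```

```text
tool_pos: [0.5207, 0.4022, 0.228]
tool_rot: [180.0, -0.0, 99.0]
force: [0.8, 0.4, 0.3]
tool_pos: [0.5049, 0.2665, 0.2263]
tool_rot: [180.0, -0.1, 83.6]
force: [0.2, -0.8, 0.4]
pos [0.5049 0.2665 0.2263] rot [ 1.7998e+02 -5.0000e-02  8.3570e+01] t 16.77 w 0.0433 F [ 0.2 -0.8  0.4]
units now-axes [-4.826  1.551  0.075] in target axes [-4.816  1.582  0.079] turn [ 0.0001 -0.0003  0.0021]
```

```bash
python3 -m creep '{"translation":[[-0.65,0.2,0],[-0.65,0.2,0],[-0.65,0.2,0],[-0.65,0.2,0],[-0.65,0.2,0]],"turn":[[0,0,0.002],[0,0,0],[0,0,0],[0,0,0],[0,0,0]],"grip":[0.5,0.5,0.5,0.5,0.5]}' 25 |sed -n 2,3p
python3 -m creep '{"translation":[[-0.65,0.2,0],[-0.65,0.2,0],[-0.25,0.18,0],[0,0,0],[0,0,0]],"turn":[[0,0,0],[0,0,0],[0,0,0],[0,0,0],[0,0,0]],"grip":[0.5,0.5,0.5,0.5,0.5]}' 25 |sed -n 2,3p
python3 - <<'E'
from h import *
c=shot("wrist");W=c["W"];z=W[...,2]
rep(c,"tops",(z>.126)&(z<.133)&(c["hsv"][...,2]<60),60)
to(.585,-.131,.096,83.2)
E
```

```text
tool_pos: [0.5541, -0.0024, 0.2268]
tool_rot: [179.9, 0.0, 83.1]
tool_pos: [0.5849, -0.1275, 0.2264]
tool_rot: [-180.0, -0.1, 83.2]
tops [317.4 202.6] 1073 z med/max 0.129 0.1305 [ 584.1 -130.2   42.7   17.3   82.7] mean [ 584.  -129.7]
pos [ 0.5849 -0.1272  0.2266] rot [ 1.7999e+02 -4.0000e-02  8.3260e+01] t 18.07 w 0.0437 F [-0.1  0.6  1. ]
units now-axes [-0.048  0.007  1.632] in target axes [-0.046  0.007  1.632] turn [ 0.     -0.0002  0.0003]
```

```bash
python3 -m creep '{"translation":[[-0.04,0,0.6],[0,0,0.6],[0,0,0.42],[0,0,0],[0,0,0]],"turn":[[0,0,0],[0,0,0],[0,0,0],[0,0,0],[0,0,0]],"grip":[0.5,0.5,0.5,0.12,0.12]}' 25 | sed -n 2,5p
python3 -m creep '{"translation":[[0,0,0],[0,0,0],[0,0,-0.2],[0,0,-0.35],[0,0,-0.4]],"turn":[[0,0,0],[0,0,0],[0,0,0],[0,0,0],[0,0,0]],"grip":[0.05,0.05,0.05,0.05,0.05]}' 25| sed -n 2,6p
python3 -m creep '{"translation":[[0,0,-0.4],[0,0,-0.4],[0,0,-0.4],[0,0,0],[0,0,0]],"turn":[[0,0,0],[0,0,0],[0,0,0],[0,0,-0.043],[0,0,-0.043]],"grip":[0.05,0.05,0.05,0.05,0.05]}' 25| sed -n 2,6p
python3 - <<'E'
from h import *
to(.5298+.0073,.3524-.0474,.27,98.8)
E
```

```text
tool_pos: [0.5855, -0.1317, 0.0986]
tool_rot: [179.9, 0.0, 83.2]
force: [0.1, 0.5, 0.1]
grip_width: 0.0308
tool_pos: [0.5844, -0.1326, 0.1743]
tool_rot: [-180.0, 0.0, 83.1]
force: [0.2, -0.2, -2.5]
grip_width: 0.0178
grasp_force: 24.9
tool_pos: [0.5849, -0.1325, 0.2706]
tool_rot: [179.9, 0.1, 98.8]
force: [-0.0, 0.3, -1.6]
grip_width: 0.0175
grasp_force: 24.9
pos [ 0.5849 -0.1325  0.2706] rot [1.7989e+02 6.0000e-02 9.8850e+01] t 19.95 w 0.0175 F [-0.   0.3 -1.6]
units now-axes [5.496e+00 2.510e-01 2.000e-03] in target axes [5.496 0.247 0.008] turn [0.0006 0.0004 0.0003]
```

```bash
python3 -m creep '{"translation":[[0.4,0.025,0],[0.6,0.025,0],[0.6,0.025,0],[0.6,0.025,0],[0.6,0.025,0]],"turn":[[0,0,0],[0,0,0],[0,0,0],[0,0,0],[0,0,0]],"grip":[0.05,0.05,0.05,0.05,0.05]}' 25 | sed -n 2,3p
python3 -m creep '{"translation":[[0.6,0.025,0],[0.6,0.025,0],[0.6,0.025,0],[0.6,0.025,0],[0.3,0.02,0]],"turn":[[0,0,0],[0,0,0],[0,0,0],[0,0,0],[0,0,0]],"grip":[0.05,0.05,0.05,0.05,0.05]}' 25| sed -n 2,3p
python3 -m creep '{"translation":[[0,0,0.5],[0,0,0.6],[0,0,0.55],[0,0,0.4],[0,0,0.2]],"turn":[[0,0,0],[0,0,0],[0,0,0],[0,0,0],[0,0,0]],"grip":[0.05,0.05,0.05,0.05,0.05]}' 25| sed -n 2,4p
python3 - <<'E'
from h import *
to(.5371,.305,.082,98.8)
E
```

```text
tool_pos: [0.5608, 0.092, 0.2701]
tool_rot: [179.9, 0.0, 98.6]
tool_pos: [0.5368, 0.309, 0.27]
tool_rot: [180.0, -0.1, 98.8]
tool_pos: [0.5378, 0.3047, 0.0877]
tool_rot: [-179.9, 0.1, 98.6]
force: [0.2, 1.0, -0.5]
pos [0.5378 0.3047 0.0877] rot [-1.799e+02  5.000e-02  9.856e+01] t 21.82 w 0.0181 F [ 0.2  1.  -0.5]
units now-axes [ 0.005 -0.008  0.071] in target axes [ 0.005 -0.008  0.071] turn [-0.0005  0.0003 -0.0013]
```

```bash
python3 -m creep '{"translation":[[0,0,0.07],[0,0,0.02],[0,0,0],[0,0,0],[0,0,0]],"turn":[[0,0,0],[0,0,0],[0,0,0],[0,0,0],[0,0,0]],"grip":[0.05,0.05,0.05,0.45,0.45]}' 25| sed -n 2,4p
python3 -m creep '{"translation":[[0,0,-0.5],[0,0,-0.6],[0,0,-0.6],[-0.6,0,0],[-0.6,0,0]],"turn":[[0,0,0],[0,0,0],[0,0,0],[0,0,0],[0,0,0]],"grip":[0.45,0.45,0.45,0.5,0.5]}' 25| sed -n 2,4p
python3 - <<'E'
from h import *
c=shot("top","t2.png",(160,120,500,290),2.3);W=c["W"];z=W[...,2]
rep(c,"tops",(z>.1025)&(z<.118)&(c["hsv"][...,1]<70),40)
to(.572,-.301,.23,83)
E
```

```text
tool_pos: [0.5388, 0.3055, 0.0821]
tool_rot: [179.9, -0.0, 98.6]
force: [-0.1, -0.2, -0.6]
tool_pos: [0.5531, 0.2101, 0.2187]
tool_rot: [179.9, 0.0, 98.7]
force: [0.9, -0.9, -0.8]
tops [413.2 191.9] 84 z med/max 0.1096 0.1148 [ 572.3 -301.5   42.9   17.7   82.3] mean [ 571.8 -301.7]
tops [456.  209.7] 85 z med/max 0.1086 0.1148 [ 515.3 -426.9   42.7   19.4   67.6] mean [ 514.8 -427.3]
tops [180.1 212.2] 79 z med/max 0.1135 0.1175 [522.4 400.   42.3  18.8 -82.7] mean [522.2 400.4]
tops [303.5 212.3] 41 z med/max 0.1047 0.1084 [515.4  30.8  39.   20.6  82.5] mean [516.2  30.3]
tops [417.1 237.8] 85 z med/max 0.1092 0.1155 [ 433.1 -306.6   42.6   18.    82.8] mean [ 432.5 -306.4]
tops [381.1 270. ] 48 z med/max 0.1078 0.1129 [ 341.3 -196.8   41.    11.3  -17.4] mean [ 339.7 -196.2]
pos [0.5554 0.2004 0.2178] rot [179.95   0.39  98.1 ] t 23.12 w 0.043 F [ 2.1 -6.2 -0.9]
units now-axes [-6.235 -0.678 -0.11 ] in target axes [-6.195  0.969 -0.152] turn [0.0006 0.0021 0.0839]
```

View pics/t2.png

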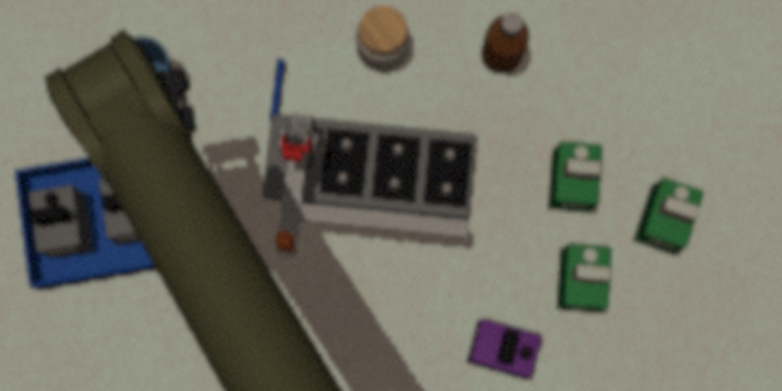

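The bays are all empty, with their pegs visible. Spent1 stands in the tray at crop (55,210) and spent0 is partly behind the arm at (120,200). The greens haven't moved. I go to green A at (0.572, -0.3015).

```bash
python3 -m creep '{"translation":[[0,0,0],[0,0,0],[-0.5,0.08,0],[-0.65,0.1,0],[-0.65,0.1,0]],"turn":[[0,0,0.043],[0,0,0.043],[0,0,0],[0,0,0],[0,0,0]],"grip":[0.5,0.5,0.5,0.5,0.5]}' 25| sed -n 2,3p
python3 -m creep '{"translation":[[-0.65,0.1,0],[-0.65,0.1,0],[-0.65,0.1,0],[-0.65,0.1,0],[-0.65,0.1,0]],"turn":[[0,0,0],[0,0,0],[0,0,0],[0,0,0],[0,0,0]],"grip":[0.5,0.5,0.5,0.5,0.5]}' 25| sed -n 2,3p
python3 -m creep '{"translation":[[-0.6,0.1,0],[-0.4,0.06,0],[0,0,0],[0,0,0]],"turn":[[0,0,0],[0,0,0],[0,0,0],[0,0,0]],"grip":[0.5,0.5,0.5,0.5]}' 25| sed -n 2,3p
cat >> h.py <<'E'
def fins(lo=.106,hi=.114):
    c=shot("wrist");z=c["W"][...,2]
    rep(c,"white fin",(z>lo)&(z<hi)&(c["hsv"][...,1]<60)&(c["hsv"][...,2]>90),80);return c
E
python3 - <<'E'
from h import *
fins(); to(.5723,-.3015,.077,83)
E
```

```text
tool_pos: [0.5576, 0.0636, 0.2178]
tool_rot: [180.0, 0.0, 83.1]
tool_pos: [0.5661, -0.1997, 0.2179]
tool_rot: [180.0, 0.0, 83.1]
tool_pos: [0.5695, -0.2778, 0.2176]
tool_rot: [180.0, -0.1, 83.2]
white fin [324.7 225.2] 918 z med/max 0.1091 0.1107 [ 572.3 -304.1   43.3   17.5   83. ] mean [ 571.9 -303.5]
pos [ 0.5696 -0.2772  0.2177] rot [ 1.7999e+02 -5.0000e-02  8.3230e+01] t 24.93 w 0.0435 F [-0.5  0.3  0.4]
units now-axes [-0.299  0.068  1.758] in target axes [-0.297  0.07   1.758] turn [ 0.0001 -0.0003  0.0013]
```

```bash
python3 -m creep '{"translation":[[-0.315,0.068,0],[0,0,0.6],[0,0,0.6],[0,0,0.4],[0,0,0.15]],"turn":[[0,0,0],[0,0,0],[0,0,0],[0,0,0],[0,0,0]],"grip":[0.5,0.5,0.5,0.5,0.5]}' 35| sed -n 2,4p
python3 -m creep '{"translation":[[0,0,0],[0,0,0],[0,0,0],[0,0,0],[0,0,-0.2]],"turn":[[0,0,0],[0,0,0],[0,0,0],[0,0,0],[0,0,0]],"grip":[0.05,0.05,0.05,0.05,0.05]}' 35| sed -n 2,6p
python3 -m creep '{"translation":[[0,0,-0.4],[0,0,-0.5],[0,0,-0.5],[0,0,-0.4],[0,0,0]],"turn":[[0,0,0],[0,0,0],[0,0,0],[0,0,0],[0,0,0]],"grip":[0.05,0.05,0.05,0.05,0.05]}' 35| sed -n 2,6p
python3 - <<'E'
from h import *
to(.6015,.011,.24,83.2)
E
```

```text
tool_pos: [0.5703, -0.3047, 0.0753]
tool_rot: [-179.8, -0.0, 83.1]
force: [0.3, -0.1, 0.7]
tool_pos: [0.57, -0.304, 0.0922]
tool_rot: [-179.8, -0.1, 83.1]
force: [0.2, -0.2, -4.4]
grip_width: 0.0177
grasp_force: 34.9
tool_pos: [0.5732, -0.3051, 0.241]
tool_rot: [179.7, 0.1, 83.1]
force: [0.7, 0.2, -5.3]
grip_width: 0.0178
grasp_force: 34.9
pos [ 0.5732 -0.3051  0.241 ] rot [1.7966e+02 1.3000e-01 8.3120e+01] t 26.8 w 0.0178 F [ 0.7  0.2 -5.3]
units now-axes [ 3.965e+00 -1.220e-01  3.000e-03] in target axes [ 3.965 -0.116  0.012] turn [ 0.0019  0.0007 -0.0004]
```

```bash
python3 -m creep '{"translation":[[0.4,-0.02,0],[0.6,-0.02,0],[0.6,-0.02,0],[0.6,-0.02,0],[0.6,-0.02,0]],"turn":[[0,0,0],[0,0,0],[0,0,0],[0,0,0],[0,0,0]],"grip":[0.05,0.05,0.05,0.05,0.05]}' 35| sed -n 2,3p
python3 - <<'E'
from h import *
c=shot("wrist");W=c["W"];z=W[...,2]
rep(c,"pegs",(z>.033)&(z<.042)&(c["hsv"][...,1]<80),10)
to(.6015,.011,.24,83.2)
E
```

```text
tool_pos: [0.5893, -0.0797, 0.2352]
tool_rot: [-179.8, -0.0, 83.1]
pegs [309.9  41.4] 14 z med/max 0.0362 0.0407 [596.1  56.    7.3   1.2 -21.6] mean [596.6  55.9]
pegs [351.4  41.5] 50 z med/max 0.0366 0.0415 [638.   50.8  26.1   1.   -5.3] mean [637.3  50.8]
pegs [325.8  49.6] 36 z med/max 0.037 0.0419 [611.1  46.4  21.1   0.7  -6.7] mean [611.3  46.4]
pegs [297.2  87.4] 113 z med/max 0.0364 0.0385 [578.   14.8  12.1  12.  -67.1] mean [578.2  14.6]
pegs [343.4  87.7] 114 z med/max 0.0361 0.0383 [625.4   8.5  11.8  11.5  83.5] mean [625.2   8.7]
pegs [459.1 119.4] 214 z med/max 0.0375 0.0419 [747.4 -40.6  70.7  24.9  81.7] mean [741.7 -37.5]
pegs [298.2 157.1] 97 z med/max 0.0364 0.0381 [569.6 -56.5  12.1  10.9  -5.7] mean [569.5 -56.3]
pegs [342.3 157.2] 98 z med/max 0.036 0.0389 [616.8 -62.8  11.5  11.2 -77.8] mean [616.7 -62.2]
pos [ 0.5898 -0.0691  0.2357] rot [-179.82   -0.43   83.7 ] t 27.48 w 0.0175 F [ 1.1  9.5 -3.8]
units now-axes [ 1.011  0.035 -0.047] in target axes [ 1.011  0.026 -0.054] turn [-0.001  -0.0024  0.0028]
```

```bash
python3 -m creep '{"translation":[[0.5,0.015,0],[0.4,0.01,0],[0,0,0],[0,0,0]],"turn":[[0,0,0],[0,0,0],[0,0,0],[0,0,0]],"grip":[0.05,0.05,0.05,0.05]}' 35| sed -n 2,3p
python3 - <<'E'
from h import *
to(.6017,.0115,.12,83.0)
E
```

```text
tool_pos: [0.6003, -0.0111, 0.2359]
tool_rot: [-179.9, 0.1, 83.1]
pos [ 0.6003 -0.0111  0.2359] rot [-1.7986e+02  7.0000e-02  8.3100e+01] t 27.98 w 0.0178 F [-0.7 -1.7 -5.3]
units now-axes [ 0.284 -0.013  1.449] in target axes [ 0.282 -0.017  1.449] turn [-0.0008  0.0004  0.0005]
```

```bash
python3 -m creep '{"translation":[[0.283,-0.015,0.3],[0,0,0.5],[0,0,0.4],[0,0,0.2],[0,0,0]],"turn":[[0,0,0],[0,0,0],[0,0,0],[0,0,0],[0,0,0]],"grip":[0.05,0.05,0.05,0.05,0.05]}' 35| sed -n 2,3p
python3 -m creep '{"translation":[[0,0,0],[0,0,0]],"turn":[[0,0,0],[0,0,0]],"grip":[0.05,0.05]}' 35| sed -n 2,4p
python3 - <<'E'
from h import *
to(.6017,.0115,.096,83.0)
E
```

```text
tool_pos: [0.6017, 0.0113, 0.1243]
tool_rot: [-179.8, 0.0, 83.0]
tool_pos: [0.6037, 0.0125, 0.1272]
tool_rot: [179.8, -0.0, 83.1]
force: [0.1, -0.0, -4.5]
pos [0.6037 0.0125 0.1272] rot [ 1.7984e+02 -1.0000e-02  8.3100e+01] t 28.85 w 0.018 F [ 0.1 -0.  -4.5]
units now-axes [-0.015 -0.025  0.39 ] in target axes [-0.015 -0.023  0.39 ] turn [ 0.0009 -0.      0.0005]
```

```bash
python3 -m creep '{"translation":[[-0.008,-0.012,0.1],[0,0,0.1],[0,0,0.1],[0,0,0.08],[0,0,0]],"turn":[[0,0,0],[0,0,0],[0,0,0],[0,0,0],[0,0,0]],"grip":[0.05,0.05,0.05,0.05,0.05]}' 35| sed -n 2,4p
python3 -m creep '{"translation":[[0,0,0],[0,0,0]],"turn":[[0,0,0],[0,0,0]],"grip":[0.05,0.05]}' 35| sed -n 2,4p
```

```text
tool_pos: [0.6011, 0.0127, 0.0987]
tool_rot: [-179.9, 0.1, 83.1]
force: [-10.2, 1.0, 18.3]
tool_pos: [0.6011, 0.0128, 0.0987]
tool_rot: [-180.0, 0.1, 83.1]
force: [-9.3, 0.4, 18.6]
```

```bash
python3 -m creep '{"translation":[[0,0,0],[0,0,0],[0,0,-0.3],[0,0,-0.6],[0,0,-0.6]],"turn":[[0,0,0],[0,0,0],[0,0,0],[0,0,0],[0,0,0]],"grip":[0.5,0.5,0.5,0.5,0.5]}' 35| sed -n 2,4p
python3 - <<'E'
from h import *
c=fins(.122,.135);z=c["W"][...,2];g=mask(c,(50,80,20),(90,255,255))
rep(c,"green top",g&(z>.083)&(z<.1),100)
to(.4325,-.3065,.22,83)
E
```

```text
tool_pos: [0.6017, 0.0119, 0.2161]
tool_rot: [-180.0, -0.0, 83.1]
force: [1.1, -0.4, 0.9]
white fin [317.8 199.7] 1153 z med/max 0.1291 0.1305 [601.6  13.8  43.   17.   82.6] mean [601.7  14.8]
green top [315.6 186.1] 4327 z med/max 0.0891 0.0906 [601.8  13.8  83.6  58.6  -7. ] mean [599.8  16.7]
pos [0.6052 0.0124 0.2238] rot [ 1.7937e+02 -6.0000e-02  8.3100e+01] t 30.4 w 0.043 F [ 2.8 -0.   5.1]
units now-axes [-4.216 -1.665  0.024] in target axes [-4.219 -1.657  0.047] turn [ 0.0035 -0.0003  0.0005]
```

Bay 2 is seated: shoulder at 89–90 mm, and within about 2 mm of the bay's middle. Next is green C.

```bash
python3 -m creep '{"translation":[[-0.6,-0.237,0],[-0.6,-0.237,0],[-0.6,-0.237,0],[-0.6,-0.237,0],[-0.6,-0.237,0]],"turn":[[0,0,0],[0,0,0],[0,0,0],[0,0,0],[0,0,0]],"grip":[0.5,0.5,0.5,0.5,0.5]}' 35| sed -n 2,3p
python3 -m creep '{"translation":[[-0.6,-0.237,0],[-0.45,-0.237,0],[0,0,0],[0,0,0]],"turn":[[0,0,0],[0,0,0],[0,0,0],[0,0,0]],"grip":[0.5,0.5,0.5,0.5]}' 35| sed -n 2,3p
python3 - <<'E'
from h import *
fins(); to(.4325,-.3065,.077,83)
E
```

```text
tool_pos: [0.478, -0.2166, 0.2151]
tool_rot: [179.9, 0.0, 83.1]
tool_pos: [0.4316, -0.2931, 0.2151]
tool_rot: [180.0, -0.0, 83.1]
white fin [321.4 215. ] 936 z med/max 0.1091 0.1107 [ 432.3 -310.1   44.    17.3   84.7] mean [ 432.4 -308.7]
pos [ 0.4319 -0.2925  0.2151] rot [ 1.7997e+02 -3.0000e-02  8.3220e+01] t 31.57 w 0.0435 F [-0.1  0.6 -0.4]
units now-axes [-0.173  0.027  1.726] in target axes [-0.172  0.029  1.726] turn [ 0.0002 -0.0001  0.0012]
```

```bash
python3 -m creep '{"translation":[[-0.205,0.03,0],[0,0,0.6],[0,0,0.6],[0,0,0.4],[0,0,0.12]],"turn":[[0,0,-0.0045],[0,0,0],[0,0,0],[0,0,0],[0,0,0]],"grip":[0.5,0.5,0.5,0.5,0.5]}' 35| sed -n 2,4p
python3 -m creep '{"translation":[[0,0,0],[0,0,0],[0,0,0],[0,0,0],[0,0,-0.2]],"turn":[[0,0,0],[0,0,0],[0,0,0],[0,0,0],[0,0,0]],"grip":[0.05,0.05,0.05,0.05,0.05]}' 35| sed -n 2,6p
python3 -m creep '{"translation":[[0,0,-0.4],[0,0,-0.5],[0,0,-0.5],[0,0,-0.4],[0,0,0]],"turn":[[0,0,0.005],[0,0,0],[0,0,0],[0,0,0],[0,0,0]],"grip":[0.05,0.05,0.05,0.05,0.05]}' 35| sed -n 2,6p
python3 - <<'E'
from h import *
to(.5932,-.0597,.237,83.0)
E
```

```text
tool_pos: [0.4304, -0.3097, 0.0754]
tool_rot: [-179.8, -0.1, 84.0]
force: [-0.5, 0.3, 0.3]
tool_pos: [0.4301, -0.3095, 0.0929]
tool_rot: [-179.8, -0.1, 83.9]
force: [0.5, 0.4, -2.2]
grip_width: 0.0181
grasp_force: 35.0
tool_pos: [0.4328, -0.311, 0.2407]
tool_rot: [179.7, 0.2, 83.0]
force: [0.1, 0.3, -4.3]
grip_width: 0.0179
grasp_force: 35.0
pos [ 0.4328 -0.311   0.2407] rot [179.7    0.18  83.03] t 33.45 w 0.0179 F [ 0.1  0.3 -4.3]
units now-axes [3.362 1.609 0.044] in target axes [3.363 1.607 0.046] turn [0.0017 0.001  0.0002]
```

```bash
python3 -m creep '{"translation":[[0.46,0.227,0],[0.6,0.287,0],[0.6,0.287,0],[0.6,0.287,0],[0.6,0.287,0]],"turn":[[0,0,0],[0,0,0],[0,0,0],[0,0,0],[0,0,0]],"grip":[0.05,0.05,0.05,0.05,0.05]}' 35| sed -n 2,3p
python3 -m creep '{"translation":[[0.4,0.187,0],[0.1,0.047,0],[0,0,0],[0,0,0]],"turn":[[0,0,0],[0,0,0],[0,0,0],[0,0,0]],"grip":[0.05,0.05,0.05,0.05]}' 35| sed -n 2,3p
python3 - <<'E'
from h import *
to(.593,-.060,.12,83.0)
E
```

```text
tool_pos: [0.568, -0.095, 0.2355]
tool_rot: [-179.8, -0.0, 83.0]
tool_pos: [0.5909, -0.0613, 0.2368]
tool_rot: [-179.9, 0.1, 82.9]
pos [ 0.5909 -0.0613  0.2368] rot [-1.7992e+02  8.0000e-02  8.2870e+01] t 34.58 w 0.0179 F [ 0.2 -0.7 -3.4]
units now-axes [0.021 0.026 1.461] in target axes [0.019 0.024 1.461] turn [-0.0005  0.0004 -0.0007]
```

```bash
python3 -m creep '{"translation":[[0.015,0.015,0.3],[0,0,0.5],[0,0,0.4],[0,0,0.2],[0,0,0]],"turn":[[0,0,0],[0,0,0],[0,0,0],[0,0,0],[0,0,0]],"grip":[0.05,0.05,0.05,0.05,0.05]}' 35| sed -n 2,3p
python3 -m creep '{"translation":[[0,0,0],[0,0,0]],"turn":[[0,0,0],[0,0,0]],"grip":[0.05,0.05]}' 35| sed -n 2,4p
python3 - <<'E'
from h import *
to(.593,-.060,.096,83.0)
E
```

```text
tool_pos: [0.5922, -0.0592, 0.1248]
tool_rot: [-179.9, 0.0, 82.9]
tool_pos: [0.5942, -0.0582, 0.1272]
tool_rot: [179.8, 0.0, 83.0]
force: [0.7, 0.8, -2.4]
pos [ 0.5942 -0.0582  0.1272] rot [1.7984e+02 1.0000e-02 8.3010e+01] t 35.45 w 0.0178 F [ 0.7  0.8 -2.4]
units now-axes [-0.024 -0.013  0.39 ] in target axes [-0.024 -0.012  0.39 ] turn [0.0009 0.0001 0.0001]
```

```bash
python3 -m creep '{"translation":[[-0.012,-0.01,0.1],[0,0,0.1],[0,0,0.1],[0,0,0.08],[0,0,0]],"turn":[[0,0,0],[0,0,0],[0,0,0],[0,0,0],[0,0,0]],"grip":[0.05,0.05,0.05,0.05,0.05]}' 35| sed -n 2,4p
python3 -m creep '{"translation":[[0,0,0],[0,0,0],[0,0,-0.3],[0,0,-0.6],[0,0,-0.6]],"turn":[[0,0,0],[0,0,0],[0,0,0],[0,0,0],[0,0,0]],"grip":[0.5,0.5,0.5,0.5,0.5]}' 35| sed -n 2,4p
python3 - <<'E'
from h import *
c=fins(.122,.135);z=c["W"][...,2];g=mask(c,(50,80,20),(90,255,255))
rep(c,"green top",g&(z>.083)&(z<.1),100)
to(.515,-.427,.22,68.5)
c=shot("top");z=c["W"][...,2];rep(c,"tops",(z>.1025)&(z<.118)&(c["hsv"][...,1]<70),40)
E
```

```text
tool_pos: [0.5916, -0.0588, 0.0986]
tool_rot: [-179.9, 0.1, 83.0]
force: [-10.8, 0.4, 19.6]
tool_pos: [0.5922, -0.059, 0.2159]
tool_rot: [-180.0, -0.0, 83.0]
force: [0.3, 1.3, 0.6]
white fin [319.  104.5] 1472 z med/max 0.129 0.1305 [601.4  13.2  43.3  17.2  82.4] mean [601.6  13.8]
white fin [318.2 199.7] 1165 z med/max 0.1291 0.1305 [592.1 -57.8  43.6  17.1  83.4] mean [592.5 -56. ]
green top [316.4 105.1] 5270 z med/max 0.089 0.0906 [601.5  13.1  83.3  59.2  -7. ] mean [599.5  14.2]
green top [315.8 186.4] 4426 z med/max 0.0891 0.0906 [592.1 -57.6  83.3  59.3  -7.1] mean [590.4 -54.3]
pos [ 0.5957 -0.0589  0.2236] rot [1.7939e+02 1.0000e-02 8.3020e+01] t 36.75 w 0.0433 F [3.  0.3 4.8]
units now-axes [-4.69  -0.443  0.041] in target axes [-4.651  0.747  0.045] turn [ 0.0034 -0.0004  0.0807]
tops [211.4 205.7] 69 z med/max 0.1136 0.1168 [540.3 306.4  41.   17.7 -81.5] mean [540.3 306.8]
tops [456.  209.7] 83 z med/max 0.1088 0.115 [ 515.4 -426.5   42.6   18.    69.2] mean [ 515.  -427.1]
tops [180.6 212.3] 77 z med/max 0.1128 0.1174 [523.1 399.2  40.7  18.6 -81.8] mean [522.1 399.1]
tops [295.6 211.7] 56 z med/max 0.1045 0.1107 [519.4  60.1  65.9  20.3  81.5] mean [518.5  54.1]
tops [380.8 270.1] 43 z med/max 0.1089 0.1161 [ 337.7 -194.5   34.5   13.5  -17.3] mean [ 339.2 -195.3]
```

Bay 1 is seated and both spent cartridges are standing in the tray. The last one is green B, still at (0.515, -0.427).

```bash
python3 -m creep '{"translation":[[0,0,0],[0,0,0],[-0.5,0.09,0],[-0.65,0.1,0],[-0.65,0.1,0]],"turn":[[0,0,0.039],[0,0,0.039],[0,0,0],[0,0,0],[0,0,0]],"grip":[0.5,0.5,0.5,0.5,0.5]}' 35| sed -n 2,3p
python3 -m creep '{"translation":[[-0.65,0.1,0],[-0.65,0.1,0],[-0.65,0.1,0],[-0.5,0.1,0],[-0.25,0.05,0]],"turn":[[0,0,0],[0,0,0],[0,0,0],[0,0,0],[0,0,0]],"grip":[0.5,0.5,0.5,0.5,0.5]}' 35| sed -n 2,3p
python3 -m creep '{"translation":[[0,0,0]],"turn":[[0,0,0]],"grip":[0.5]}' 35| sed -n 2,3p
python3 - <<'E'
from h import *
fins(); to(.515,-.427,.077,69)
E
```

```text
tool_pos: [0.5619, -0.203, 0.2143]
tool_rot: [-180.0, 0.0, 69.0]
tool_pos: [0.5168, -0.419, 0.2138]
tool_rot: [-179.9, 0.0, 68.8]
tool_pos: [0.5178, -0.417, 0.2142]
tool_rot: [-179.9, -0.0, 68.9]
white fin [320.3 205.6] 592 z med/max 0.1091 0.1105 [ 515.8 -428.2   40.5   17.4   69.9] mean [ 517.  -423.8]
pos [ 0.5189 -0.4149  0.2146] rot [-1.7996e+02 -9.0000e-02  6.9020e+01] t 38.23 w 0.0435 F [0.7 1.4 0.8]
units now-axes [-0.161  0.01   1.719] in target axes [-0.158  0.009  1.72 ] turn [-0.0002 -0.0005  0.0001]
```

```bash
python3 -m creep '{"translation":[[-0.15,0.02,0],[0,0,0.6],[0,0,0.6],[0,0,0.4],[0,0,0.11]],"turn":[[0,0,-0.003],[0,0,0],[0,0,0],[0,0,0],[0,0,0]],"grip":[0.5,0.5,0.5,0.5,0.5]}' 35| sed -n 2,4p
python3 -m creep '{"translation":[[0,0,0],[0,0,0],[0,0,0],[0,0,0],[0,0,-0.2]],"turn":[[0,0,0],[0,0,0],[0,0,0],[0,0,0],[0,0,0]],"grip":[0.05,0.05,0.05,0.05,0.05]}' 35| sed -n 2,6p
python3 -m creep '{"translation":[[0,0,-0.4],[0,0,-0.5],[0,0,-0.5],[0,0,-0.4],[0,0,0]],"turn":[[0,0,0],[0,0,0],[0,0,-0.038],[0,0,-0.038],[0,0,0]],"grip":[0.05,0.05,0.05,0.05,0.05]}' 35| sed -n 2,6p
python3 - <<'E'
from h import *
to(.5845,-.1313,.237,83.0)
E
```

```text
tool_pos: [0.5147, -0.4262, 0.076]
tool_rot: [-179.8, -0.1, 69.6]
force: [-0.2, -1.3, 0.7]
tool_pos: [0.5141, -0.427, 0.0928]
tool_rot: [-179.8, -0.1, 69.5]
force: [-1.0, -0.2, -5.2]
grip_width: 0.0177
grasp_force: 34.9
tool_pos: [0.5171, -0.4288, 0.2417]
tool_rot: [179.7, 0.2, 83.1]
force: [-0.4, -0.2, -5.2]
grip_width: 0.0177
grasp_force: 34.9
pos [ 0.5171 -0.4288  0.2417] rot [179.68   0.18  83.13] t 40.1 w 0.0177 F [-0.4 -0.2 -5.2]
units now-axes [3.793 0.392 0.05 ] in target axes [3.794 0.384 0.059] turn [0.0018 0.001  0.0007]
```

```bash
python3 -m creep '{"translation":[[0.5,0.05,0],[0.6,0.06,0],[0.6,0.06,0],[0.6,0.06,0],[0.5,0.05,0]],"turn":[[0,0,0],[0,0,0],[0,0,0],[0,0,0],[0,0,0]],"grip":[0.05,0.05,0.05,0.05,0.05]}' 35| sed -n 2,3p
python3 -m creep '{"translation":[[0,0,0]],"turn":[[0,0,0]],"grip":[0.05]}' 35| sed -n 2,3p
python3 - <<'E'
from h import *
c=shot("wrist");W=c["W"];z=W[...,2]
rep(c,"pegs",(z>.033)&(z<.042)&(c["hsv"][...,1]<80),40)
to(.5845,-.1313,.12,83.0)
E
```

```text
tool_pos: [0.5636, -0.2054, 0.236]
tool_rot: [-179.8, -0.1, 83.1]
tool_pos: [0.5648, -0.2018, 0.2364]
tool_rot: [-179.9, -0.2, 83.5]
pegs [487.9  21.2] 246 z med/max 0.0375 0.0418 [750.8 -68.4  54.6  11.9 -42.2] mean [746.6 -66.8]
pegs [306.8 108.2] 105 z med/max 0.0361 0.0382 [ 560.6 -128.1   12.2   10.9   18.9] mean [ 560.5 -128.3]
pegs [352.5 108.6] 107 z med/max 0.0364 0.0387 [ 608.2 -134.2   11.6   11.2    7.1] mean [ 607.9 -134.1]
pegs [136.8 178.4] 289 z med/max 0.0375 0.0418 [ 362.4 -178.7   82.7   39.8  -63.3] mean [ 366.  -181.5]
pos [ 0.564  -0.2054  0.2364] rot [-1.7984e+02 -7.0000e-02  8.3340e+01] t 40.9 w 0.018 F [-0.7 -0.5 -5.1]
units now-axes [0.948 0.152 1.456] in target axes [0.951 0.142 1.455] turn [-0.0009 -0.0004  0.0019]
```

```bash
python3 -m creep '{"translation":[[0.5,0.075,0],[0.44,0.065,0],[0,0,0],[0,0,0.4],[0,0,0.5]],"turn":[[0,0,0],[0,0,0],[0,0,0],[0,0,0],[0,0,0]],"grip":[0.05,0.05,0.05,0.05,0.05]}' 35| sed -n 2,3p
python3 -m creep '{"translation":[[0,0,0.35],[0,0,0.15],[0,0,0],[0,0,0]],"turn":[[0,0,0],[0,0,0],[0,0,0],[0,0,0]],"grip":[0.05,0.05,0.05,0.05]}' 35| sed -n 2,4p
python3 - <<'E'
from h import *
to(.5844,-.1312,.096,83.0)
E
```

```text
tool_pos: [0.5841, -0.1375, 0.1653]
tool_rot: [179.9, 0.1, 83.0]
tool_pos: [0.5853, -0.1355, 0.1278]
tool_rot: [179.9, 0.0, 83.1]
force: [-0.2, -0.1, -4.0]
pos [ 0.5853 -0.1355  0.1278] rot [1.7986e+02 3.0000e-02 8.3150e+01] t 42.02 w 0.0175 F [-0.2 -0.1 -4. ]
units now-axes [ 0.052 -0.018  0.397] in target axes [ 0.052 -0.017  0.397] turn [0.0008 0.0002 0.0008]
```

```bash
python3 -m creep '{"translation":[[0.058,-0.012,0],[0,0,0.12],[0,0,0.12],[0,0,0.1],[0,0,0.045]],"turn":[[0,0,0],[0,0,0],[0,0,0],[0,0,0],[0,0,0]],"grip":[0.05,0.05,0.05,0.05,0.05]}' 35| sed -n 2,4p
python3 -m creep '{"translation":[[0,0,0],[0,0,0],[0,0,-0.3],[0,0,-0.6],[0,0,-0.6]],"turn":[[0,0,0],[0,0,0],[0,0,0],[0,0,0],[0,0,0]],"grip":[0.5,0.5,0.5,0.5,0.5]}' 35| sed -n 2,4p
python3 - <<'E'
from h import *
c=fins(.122,.135);z=c["W"][...,2];g=mask(c,(50,80,20),(90,255,255))
rep(c,"green top",g&(z>.083)&(z<.1),100)
rep(c,"orange",mask(c,(7,180,90),(15,255,255))&(z>.14),20)
c=shot("top","t3.png",(160,120,500,290),2.3);z=c["W"][...,2]
rep(c,"orange",mask(c,(7,180,90),(15,255,255))&(z>.14),5)
rep(c,"green top",mask(c,(50,80,20),(90,255,255))&(z>.05)&(z<.1),100)
to(.4768,.0885,.23,83.0)
E
```

```text
tool_pos: [0.5833, -0.1305, 0.0994]
tool_rot: [-179.9, 0.1, 83.2]
force: [-16.5, 1.9, 33.7]
tool_pos: [0.584, -0.1302, 0.2165]
tool_rot: [-180.0, -0.0, 83.2]
force: [0.4, -1.0, 0.7]
white fin [318.8  15.2] 799 z med/max 0.1289 0.1306 [599.9   0.6  19.1  17.   83.1] mean [6.e+02 2.e-01]
white fin [317.5 105.4] 1464 z med/max 0.129 0.1305 [592.  -58.2  42.6  17.   83.5] mean [592.1 -57.9]
white fin [317.7 203.1] 1120 z med/max 0.1291 0.1305 [ 583.7 -131.8   43.    17.5   82.9] mean [ 583.6 -130.1]
green top [314.6  29.9] 4050 z med/max 0.089 0.0907 [600.    2.1  83.3  38.6  -7.4] mean [ 5.967e+02 -1.000e-01]
green top [315.2 105.1] 5210 z med/max 0.089 0.0906 [592.  -57.9  83.2  59.4  -6.7] mean [590.2 -57. ]
green top [315.7 189.1] 4290 z med/max 0.0891 0.0906 [ 583.6 -131.3   83.6   58.4   -7.1] mean [ 581.9 -128.2]
orange [283.7 224.5] 21 z med/max 0.1495 0.1538 [474.9  86.5  13.3  11.4 -19.5] mean [474.3  86.5]
green top [309.4 190.9] 311 z med/max 0.0884 0.0947 [600.1  15.1  81.8  59.9  -6.6] mean [585.3  12.1]
green top [331.3 191.9] 349 z med/max 0.0885 0.0964 [590.2 -55.9  80.3  59.7  -7.1] mean [580.8 -55.1]
pos [ 0.5877 -0.1305  0.2219] rot [1.7935e+02 8.0000e-02 8.3190e+01] t 43.38 w 0.0433 F [ 1.4 -0.5 -0. ]
units now-axes [ 2.554 -1.7   -0.124] in target axes [ 2.549 -1.709 -0.101] turn [0.0036 0.0004 0.0011]
```

View pics/t3.png

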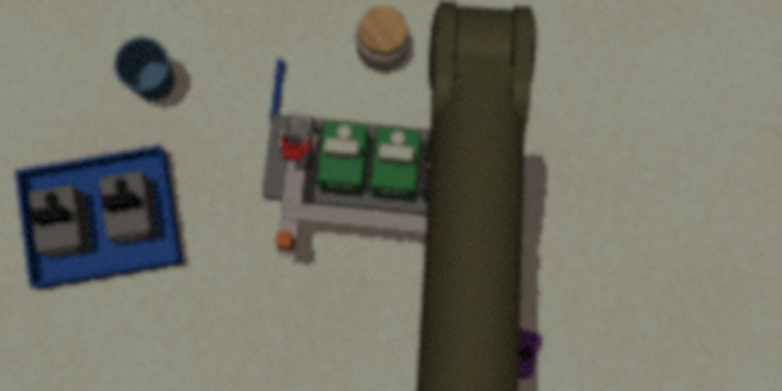

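The tray holds both spent cartridges, at crop (55,215) and (125,205). Greens are in bays 2 and 1 at (343,155) and (397,155), and wrist depth confirms bay 0, with all shoulders at 89 mm. Next is the handle at (285,240), to push the bar home.

```bash
python3 -m creep '{"translation":[[0.51,-0.34,0],[0.51,-0.34,0],[0.51,-0.34,0],[0.51,-0.34,0],[0.51,-0.34,0]],"turn":[[0,0,0],[0,0,0],[0,0,0],[0,0,0],[0,0,0]],"grip":[0.5,0.5,0.5,0.5,0.5]}' 30| sed -n 2,3p
python3 -m creep '{"translation":[[0,0,0],[0,0,0],[0,0,0],[0,0,0],[0,0,0]],"turn":[[0,0,0.0555],[0,0,0.0555],[0,0,0.0555],[0,0,0.0555],[0,0,0.0555]],"grip":[0.5,0.5,0.5,0.5,0.5]}' 30 |sed -n 3p
python3 -m creep '{"translation":[[0,0,0],[0,0,0],[0,0,0],[0,0,0],[0,0,0]],"turn":[[0,0,0.0555],[0,0,0.0555],[0,0,0.0555],[0,0,0.0555],[0,0,0]],"grip":[0.55,0.55,0.55,0.55,0.55]}' 30 |sed -n 3p
python3 - <<'E'
from h import *
to(.4768,.0885,.112,-6.9)
E
```

```text
tool_pos: [0.4723, 0.0899, 0.2151]
tool_rot: [180.0, 0.0, 83.2]
tool_rot: [-180.0, -0.0, 32.9]
tool_rot: [-180.0, 0.0, -6.6]
pos [0.4731 0.0885 0.2151] rot [-1.80e+02  1.00e-02 -6.61e+00] t 45.25 w 0.0479 F [ 0.3 -0.1 -0.8]
units now-axes [ 0.047 -0.006  1.289] in target axes [ 0.046 -0.006  1.289] turn [-0.      0.0001  0.0016]
```

```bash
python3 -m creep '{"translation":[[0.035,-0.006,0.5],[0,0,0.5],[0,0,0.28],[0,0,0],[0,0,0]],"turn":[[0,0,0.0015],[0,0,0],[0,0,0],[0,0,0],[0,0,0]],"grip":[0.55,0.55,0.55,0.15,0.15]}' 25| sed -n 2,5p
python3 -m creep '{"translation":[[0,0,0],[0,0,0],[0.2,0,0],[0.2,0,0],[0.2,0,0]],"turn":[[0,0,0],[0,0,0],[0,0,0],[0,0,0],[0,0,0]],"grip":[0.1,0.1,0.1,0.1,0.1]}' 25| sed -n 2,6p
python3 -m creep '{"translation":[[0.15,0,0],[0.03,0,0],[0,0,0],[0,0,0]],"turn":[[0,0,0],[0,0,0],[0,0,0],[0,0,0]],"grip":[0.1,0.1,0.1,0.1]}' 25| sed -n 2,6p
```

```text
tool_pos: [0.4767, 0.0889, 0.1141]
tool_rot: [-180.0, -0.1, -6.9]
force: [-0.5, 0.3, 0.0]
grip_width: 0.0352
tool_pos: [0.5246, 0.0826, 0.1142]
tool_rot: [180.0, -0.0, -7.0]
force: [-2.4, -1.7, 7.7]
grip_width: 0.0198
grasp_force: 25.0
tool_pos: [0.5365, 0.0811, 0.1142]
tool_rot: [179.9, 0.2, -7.0]
force: [-8.9, -1.3, 10.9]
grip_width: 0.0197
grasp_force: 25.0
```

```bash
python3 -m creep '{"translation":[[0,0,0],[0,0,0],[0,0,0],[0,0,-0.7],[0,0,-0.7]],"turn":[[0,0,0],[0,0,0],[0,0,0],[0,0,0],[0,0,0]],"grip":[0.55,0.55,0.55,0.55,0.55]}' 10| sed -n 2,3p
python3 -m creep '{"translation":[[0,0,0],[0,0,0]],"turn":[[0,0,0],[0,0,0]],"grip":[0.55,0.55]}' 10| sed -n 2,3p
python3 - <<'E'
from h import *
c=shot("side","s4.png",(200,120,360,260),4);z=c["W"][...,2];y=c["W"][...,1]
rep(c,"red",mask(c,(0,150,60),(5,255,255))&(y>0)&(y<.12)&(z>.15),15)
rep(c,"orange",mask(c,(7,180,100),(15,255,255))&(y>0),10)
c=shot("wrist");z=c["W"][...,2];rep(c,"wred",mask(c,(0,150,60),(5,255,255))&(z>.165),15)
to(.587,.0755,.156,-6.8)
E
```

```text
tool_pos: [0.5374, 0.0809, 0.2259]
tool_rot: [-180.0, 0.1, -7.0]
tool_pos: [0.5377, 0.0808, 0.2247]
tool_rot: [180.0, 0.0, -7.0]
red [281.5 198.5] 110 z med/max 0.1646 0.1701 [582.7  77.8  25.8  15.7  83.9] mean [580.2  80.6]
orange [299.  211.5] 42 z med/max 0.1506 0.1524 [535.6  81.5  17.6  17.   80.9] mean [535.6  82. ]
wred [318.6 146.2] 792 z med/max 0.1679 0.1697 [584.6  74.3  23.4  15.   83. ] mean [585.1  74.4]
pos [0.5369 0.0807 0.2236] rot [ 1.7996e+02  1.5000e-01 -6.9900e+00] t 47.98 w 0.048 F [-0.  -0.6  0.1]
units now-axes [ 0.631 -0.012  0.843] in target axes [ 0.629 -0.009  0.845] turn [ 0.0002  0.0008 -0.0011]
```

View pics/s4.png

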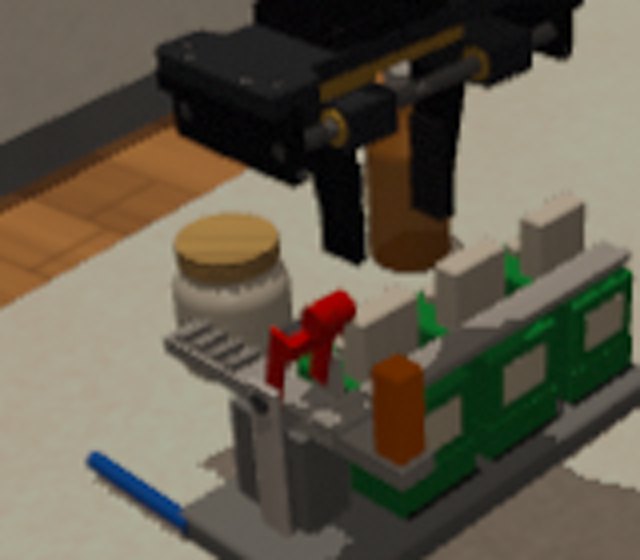

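The bar handle is back at its starting place (0.5356, 0.082), and the rail lies over the three green cartridges. The pawl knob at crop (330,312) is still thrown back, at (0.5846, 0.0743, 0.161). I pinch it and swing it back.

```bash
python3 -m creep '{"translation":[[0.3,0,0],[0.3,0,0],[0,0.01,0.4],[0,0,0.46],[0,0,0]],"turn":[[0,0,0],[0,0,0],[0,0,0],[0,0,0],[0,0,0]],"grip":[0.55,0.55,0.55,0.55,0.55]}' 10| sed -n 2,4p
python3 -m creep '{"translation":[[0,0,0],[0,0,0],[0,0,0],[0,0,0],[0,0,0]],"turn":[[0,0,0],[0,0,0],[0,0,0],[0,0,0],[0,0,0]],"grip":[0.1,0.1,0.1,0.1,0.1]}' 10| sed -n 2,6p
```

```text
tool_pos: [0.5822, 0.0738, 0.152]
tool_rot: [179.9, 0.5, -7.0]
force: [-0.4, -0.3, 0.8]
tool_pos: [0.586, 0.0749, 0.1575]
tool_rot: [-180.0, -0.1, -7.0]
force: [0.9, 0.4, 5.7]
grip_width: 0.0239
grasp_force: 10.0
```

```bash
python3 -m creep '{"translation":[[0.139,0,-0.0525],[0.201,0,-0.026],[0.201,0,0.026],[0.187,0,0.0775],[0.161,0,0.124]],"turn":[[0,0,0],[0,0,0],[0,0,0],[0,0,0],[0,0,0]],"grip":[0.1,0.1,0.1,0.1,0.1]}' 10| sed -n 2,6p
python3 -m creep '{"translation":[[0.124,0,0.161],[0.06,0,0.14],[0,0,0],[0,0,0]],"turn":[[0,0,0],[0,0,0],[0,0,0],[0,0,0]],"grip":[0.1,0.1,0.1,0.1]}' 10| sed -n 2,6p
python3 -m creep '{"translation":[[0,0,0],[0,0,0],[0,0,0],[0,0,-0.5],[0,0,-0.7]],"turn":[[0,0,0],[0,0,0],[0,0,0],[0,0,0],[0,0,0]],"grip":[0.5,0.5,0.5,0.5,0.5]}' 10| sed -n 2,6p
python3 -m creep '{"translation":[[0,0,-0.5],[0,0,-0.4],[0,0,0]],"turn":[[0,0,0],[0,0,0],[0,0,0]],"grip":[0.5,0.5,0.5]}' 10| sed -n 2,6p
python3 - <<'E'
from h import *
c=shot("side","s5.png",(190,120,360,260),4);z=c["W"][...,2];y=c["W"][...,1]
rep(c,"orange",mask(c,(7,180,100),(15,255,255))&(y>0),10)
c=shot("wrist");z=c["W"][...,2];rep(c,"knob",mask(c,(0,150,60),(5,255,255))&(z>.1265),15)
c=shot("top");z=c["W"][...,2]
rep(c,"fins",(z>.1025)&(z<.135)&(c["hsv"][...,1]<70),40)
E
```

```text
tool_pos: [0.6583, 0.066, 0.1448]
tool_rot: [-179.9, -0.2, -7.0]
force: [2.4, 2.0, 4.2]
grip_width: 0.0237
grasp_force: 10.0
tool_pos: [0.6721, 0.0643, 0.1192]
tool_rot: [-179.9, -0.2, -7.0]
force: [6.7, 2.3, 0.5]
grip_width: 0.0239
grasp_force: 10.0
tool_pos: [0.669, 0.0631, 0.2151]
tool_rot: [179.9, 0.3, -7.0]
force: [0.9, 0.4, 0.4]
grip_width: 0.0434
grasp_force: 0.0
tool_pos: [0.6716, 0.0642, 0.2914]
tool_rot: [-180.0, -0.3, -7.0]
force: [0.6, -0.2, -1.0]
grip_width: 0.0435
grasp_force: 0.0
orange [298.5 211.9] 61 z med/max 0.1504 0.1518 [563.8  52.4 103.9  21.7 -47.8] mean [539.2  79.4]
knob [318.8 182.3] 314 z med/max 0.1291 0.1312 [673.7  63.3  22.7  14.4  82.9] mean [673.7  63.1]
fins [332.2 186.1] 96 z med/max 0.1281 0.1345 [592.1 -56.6  42.5  19.1  83.8] mean [590.7 -57.5]
fins [356.4 188.5] 106 z med/max 0.1275 0.1339 [ 584.  -130.2   43.9   19.6   82.8] mean [ 582.3 -129.6]
fins [211.8 205.9] 77 z med/max 0.1137 0.1194 [539.9 306.3  41.3  17.9 -82.7] mean [539.6 305.4]
fins [179.9 212.1] 80 z med/max 0.1135 0.1203 [522.7 400.2  43.3  18.8 -80.1] mean [522.5 400.9]
fins [380.6 270.5] 45 z med/max 0.1084 0.1161 [ 338.8 -195.8   35.8   12.6  -15.7] mean [ 338.2 -194.8]
```

View pics/s5.png

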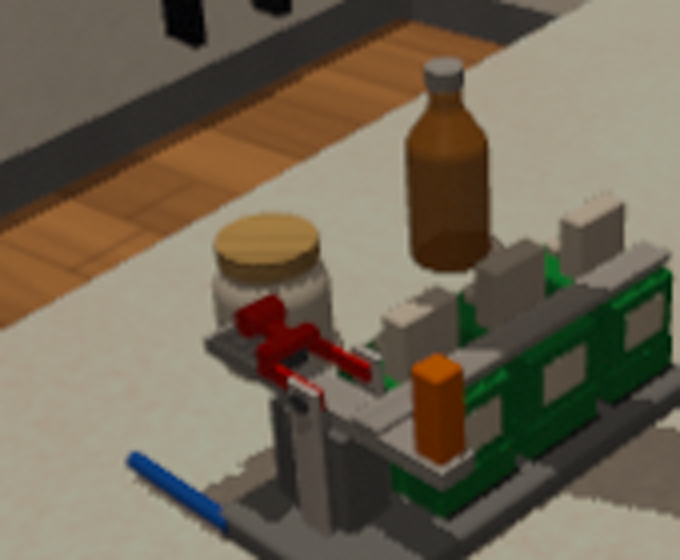

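The knob is down at crop (262,315). It measures (0.6737, 0.063) with its top at 0.129–0.131, the same as at the start. The bar is home, three greens are seated, both spent cartridges stand in the tray, and the gripper is clear. I'm handing it in.

```bash
python3 -c "
from cell import env
print(env.sign_off())"
```

```text
the job is handed in; nothing more can be done
None
```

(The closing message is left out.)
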